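# Stand the solar panel on its kickstand in the tray

## Task

Set the small solar panel up to charge: fold the orange leg on its back right out until it stops, and stand the panel in the beech tray, leaning back on its leg with the dark cells squarely towards the balcony door. Set it down gently, do not let it fall or lie flat on the way, and leave the squeezed plastic bottle, the stopper and the clay pot where they are.

Things in the scene. Friction and masses are not known exactly. Their poses are not given: they have to be found in the camera images.
- panel: Solar panel, a slab 14 thick (x) x 150 wide (y) x 200 mm tall (z), 0.44 to 0.66 kg. Origin: middle of the bottom edge, mid-thickness. -x = front with dark blue cells, +x = back with the orange leg, +z = top; bare top 40 mm is free to pinch. Starts on its bottom edge, tipped 18 deg towards its front, cells resting on the planter's rim 125 mm up the panel; only friction holds it.
- leg (a joint): Leg angle (rad): 0 = folded along the back, grows as the foot swings off the back, firm stop at 0.60 = fully out; starts 0 to 0.12 ajar. Turns about the panel's y axis. A friction hinge (0.035 N m) holds it where left. Standing on the full-open leg the panel leans back 0.367 rad, resting on its rear bottom edge and the foot, 90 mm apart.
- leg_hinge (a point): Hinge axis of the leg at mid-width: panel frame x = +15, y = 0, z = 145 mm.
- leg_foot (a point): Centre of the round rubber foot (radius 6, 32 mm long along y), 130 mm from the hinge. The orange leg between them is a bar 32 mm wide, 10 mm thick; folded, it stands 3 to 13 mm off the panel's back, the foot 9 mm above the bottom edge; both sides are free to pinch.
- edge_left (a point): End of the panel's bottom edge at y = +75 mm, mid-thickness. (On the back, on this side, is a black junction box 26 x 40 mm, 10 mm proud, at y = +54, z = 115 mm.)
- edge_right (a point): End of the panel's bottom edge at y = -75 mm, mid-thickness.
- trough: Terracotta planter trough full of soil, heavy, immovable: rim 160 (x) x 380 (y) mm, 120 mm high; soil 29 mm below the rim, small seedlings at both ends. Origin: centre of its underside. The panel leans on its -x long side. It stands to the left or the right; the tray takes the other place.
- tray: Empty beech tray, does not move: 300 (x) x 240 (y) mm outside, 284 x 224 mm inside; inner floor 6 mm above the board; long rails (y = +-120) 26 mm high, short ends (x = +-150) with hand slots 52 mm high. Origin: centre of its underside.
- door_side (a point): Point on the board on the side of the balcony door: the glazed white door stands in the wall 0.5 m beyond it, on the robot's left, its plane square to world y. Axes as the world's: +y points straight at the door. The cells face the door squarely when they look along world +y.
- pet_bottle: Squeezed clear PET bottle lying along its x axis, 215 mm long, 56 mm thick; origin on the board under its middle. Bystander.
- stopper: Hard silicone stopper, dark teal, 50 mm diameter, 40 mm tall; origin at the centre of its underside. Bystander.
- pot: Empty terracotta pot, 106 mm diameter, 85 mm tall; origin at the centre of its underside. Bystander.
Not all that is in view belongs to the job. Of the things like the panel, leave any that is green or purple; of the rest the larger one is meant.

How it is judged:
On the way:
1. the leg is unfolded to its stop (value of joint leg above 0.55 rad), for 0.2 s.
At the end, for the whole second after the job is handed in: The leg is fully out (above 0.55 rad), the panel stands at rest in the tray, leaning back 0.29 to 0.45 rad, its bottom edge and the leg's foot both down on the tray's floor (within 5 mm) inside the rails, its cells facing the balcony door within 0.4 rad (value of joint leg above 0.55 rad and angle between panel's own z axis and vertical between 0.29 and 0.45 rad and x of edge_left in the frame of tray between -0.142 and 0.142 m and y of edge_left in the frame of tray between -0.112 and 0.112 m and x of edge_right in the frame of tray between -0.142 and 0.142 m and y of edge_right in the frame of tray between -0.112 and 0.112 m and x of leg_foot in the frame of tray between -0.142 and 0.142 m and y of leg_foot in the frame of tray between -0.112 and 0.112 m and height (world z) of leg_foot below 0.017 m and height (world z) of each of edge_left, edge_right below 0.014 m and angle between the y axis of panel and the x axis of door_side, either way round below 0.4 rad and x of door_side in the frame of panel below 0 m and linear speed of panel below 0.02 m/s and angular speed of panel below 0.1 rad/s); the robot touches nothing.
It fails at once if the panel falls over or is laid flat (tips more than 1.1 rad from upright) (angle between panel's own z axis and vertical above 1.1 rad).
It fails at once if the panel is slammed into the tray (over 60 N) (contact force between panel and tray above 60 N).
It fails at once if the squeezed bottle, the stopper or the pot is moved by more than 30 mm (distance of any of pet_bottle, stopper, pot from where it was at the start of the episode above 0.03 m).
It also fails if it takes over 67 s, if anything falls off the work surface, if the arm or the gripper's body presses on something with over 40 N, if the wrist force passes 120 N, or if a joint passes its speed limit or range.

## Robot

A 6-joint arm with a two-finger parallel gripper is mounted at the origin on the work surface. World frame = base frame: x ahead of the robot, y to its left, z up, the work surface at z = 0. Lengths are in m, angles in rad, forces in N, time in s.
With the tool pointing down it reaches from about 0.375 to 0.925 m from the base axis. Payload 5.7 kg.
Tool frame: the origin (TCP) lies at the very end of the fingers, on their centre line; the grasp point (between the pads) lies 19 mm behind it; z points along the fingers, x is the direction in which the jaws open and shut, and the axes are right-handed (so a half turn about z gives the same grasp; the last joint's range is limited). The gripper opens to 88 mm and grips with 3 to 60 N. Pads are 20 mm wide; open, the fingers measure 115 mm over their backs; the gripper's body (75 mm by 178 mm) begins 61 mm behind the grasp point.
Start: joints at [1.039, 0.359, 1.51, -0, 1.272, -0.115], TCP at [0.243, 0.549, 0.223] pointing down, gripper open.
Joint ranges: [-2.97, 2.97], [-1.01, 2.36], [0.21, 2.38], [-0.96, 4.11], [0.2, 2.71], [-2.98, 2.98]. Speed limits (rad/s): [2.39, 2.39, 3.14, 3.14, 3.14, 3.14].

## Interface

Orientations are given as a unit quaternion [w, x, y, z].
In Python, from workcell import readout, viewer, job gives the robot as it stands.
- The arm moves only by the tool move_arm, never from a script. Its argument "targets" is text: rows parted by semicolons, each of 7 numbers parted by spaces: the turn, a rotation vector about the tool's x, y, z in units of 6 degrees (1.0 is 6 degrees), then the shift along the tool's x, y, z in units of 50 mm (1.0 is 50 mm), then the opening, from -1 (shut) to 1 (fully open), so that 0 is half open. A call has 1 to 8 rows; each row is the pose to reach, as a shift and turn from the pose commanded when the call began, along the tool's axes at that moment; what a row does not reach only later rows make up. A row lasts 1/10 s, in which the tool goes at most 50 mm and 8.59 degrees, less where a joint would pass 70% of its speed; a pose out of reach is approached as far as the arm can. A call with a gripper value outside its range is refused whole. The fingers move at their own pace and stop on an object; "squeeze" is the grip in N (left out, the last holds). Time passes only in rows, so rows that repeat a pose let the fingers close. It gives the time, the measured TCP pose, the force and the opening at its end, in the units of the state.
- readout.sense(): the state, without advancing time (a new reading comes with each control period).
- viewer.snapshot(name): name is "side" or "top" or "wrist"; returns (picture, depth): 384x512x3 uint8, blue, green, red; 384x512 float32, m along the optical axis (not along the pixel's ray), 0 where there is no reading.
- viewer.camera_info(name): a dict with "K" (3x3 intrinsics, pixels), "k1" (the pictures are not rectified: a ray, as slopes to the right and down, at radius r is drawn at 1 + k1 r^2 times it, then the intrinsics apply), "R" (3x3) and "t" (3): a world point X has camera coordinates R X + t. Camera axes: x right, y down, z forward; pixel columns grow to the right and rows downward; lengths in m; the calibration is good to about 2 mm. A picture is of the moment at which its call begins: read the wrist's pose just before it. camera_info takes no time and is no camera call; for the wrist camera it gives the pose at the moment of the call.
- job.sign_off(): hands the job in, once; it reports no verdict.
The state is a dict: "t": time; "qpos": joint angles; "qvel": joint speeds; "effort": joint torques, N m; "position": TCP position; "orientation": TCP orientation; "contact_force": force on the tool from outside, world axes, zero at the start; "wrist_torque": the same for the moment, N m; "width": finger opening in m.
Only numpy, scipy, OpenCV 4.12 (cv2) and the standard library are available. Lean on these libraries where they do the work, as an engineer would, in place of code of your own. Each camera call takes 0.05 s, during which the arm holds its last target.

## Working session

There is one attempt and no reset: what is moved stays moved. The work goes in short steps, Python scripts to look and compute and a tool call to move; the robot and the scene stay as the last step left them, time stands still between calls to the robot, and variables do not carry over. Pictures are saved under pics/ and viewed, and the job is handed in when it is done.

Besides the shell and the picture viewer there is one more tool, called after ">>>" as name(argument=value, ...) on one line, values as JSON. move_arm: Moves the arm, as the interface text tells. Its arguments: {"type":"object","properties":{"targets":{"type":"string"},"squeeze":{"type":"number"}},"required":["targets"]}

```bash
ls; mkdir -p pics
python3 - <<'E'
from workcell import readout, viewer, job
import cv2
s=readout.sense(); print(s)
for n in ("side","top","wrist"):
    p,d=viewer.snapshot(n); cv2.imwrite(f"pics/{n}0.png",p)
    import numpy as np; np.save(f"pics/{n}0.npy",d)
    ci=viewer.camera_info(n); print(n,ci)
    import pickle; pickle.dump((ci,p,d),open(f"pics/{n}0.pkl","wb"))
E
```

```text
pics
{'t': 0.0, 'qpos': array([ 1.03888462e+00,  3.59526804e-01,  1.51140868e+00,  2.94229366e-05,
        1.27250075e+00, -1.15117525e-01]), 'qvel': array([ 0.00054123, -0.00019498, -0.00095371,  0.00018951, -0.00087123,
        0.00117189]), 'effort': array([-3.14243596e-03, -5.15382600e+01, -2.70722759e+01,  6.73620240e-02,
        3.54127656e-02, -1.50804940e-04]), 'position': array([0.24255816, 0.54804173, 0.22180566]), 'orientation': array([ 3.98198745e-04,  8.38104381e-01,  5.45509117e-01, -8.31467713e-04]), 'contact_force': array([ 0.08602869,  0.74912737, -0.01778845]), 'wrist_torque': array([-0.02611897,  0.00183382,  0.0503301 ]), 'width': 0.0880689453516238}
side {'K': array([[497.76284675,   0.        , 253.15985316],
       [  0.        , 497.76284675, 189.94218044],
       [  0.        ,   0.        ,   1.        ]]), 'k1': -0.04222230982634251, 'R': array([[-0.70518869, -0.70877892,  0.01847568],
       [-0.40427277,  0.38054475, -0.83171463],
       [ 0.58247097, -0.59398497, -0.55489587]]), 't': array([0.39682524, 0.3263865 , 1.66659589])}
top {'K': array([[436.19321339,   0.        , 259.96568517],
       [  0.        , 436.19321339, 190.52036054],
       [  0.        ,   0.        ,   1.        ]]), 'k1': -0.13727561246938622, 'R': array([[ 0.00899829, -0.99989633,  0.01124143],
       [-0.98371698, -0.01086955, -0.17939556],
       [ 0.17949915, -0.00944413, -0.9837128 ]]), 't': array([-0.04783398,  0.57821565,  1.62198169])}
wrist {'K': array([[267.05854545,   0.        , 257.66846733],
       [  0.        , 267.05854545, 190.25019733],
       [  0.        ,   0.        ,   1.        ]]), 'k1': -0.05897842386626106, 'R': array([[ 0.40581648,  0.91395385, -0.00116403],
       [ 0.87301061, -0.38725917,  0.29645035],
       [ 0.27049116, -0.12132064, -0.95504756]]), 't': array([-0.5996596 , -0.03506644,  0.39380399])}
```

View pics/side0.png

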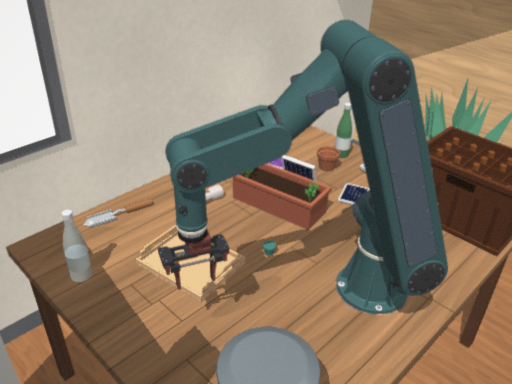

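View pics/top0.png

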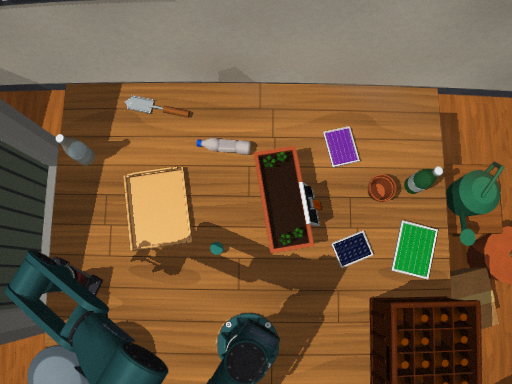

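View pics/wrist0.png

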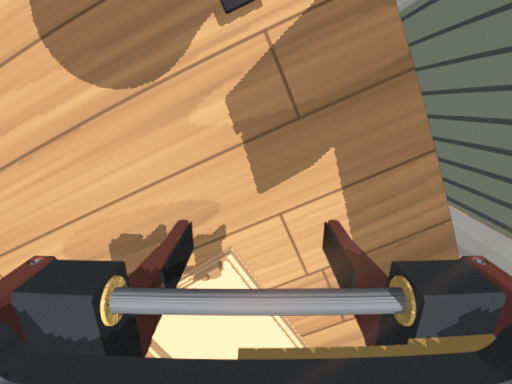

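The side and top pictures show the tray on the left at top (157,208), the trough at (285,200) and the panel leaning on the trough's right side at (310,205). The bottle is at (222,147), the stopper at (217,248) and the pot at (382,187). The arm is clear of the panel.

```bash
cat > h.py <<'E'
import numpy as np, cv2, pickle
from scipy.spatial.transform import Rotation as Rn
def load(n): return pickle.load(open(f"pics/{n}.pkl","rb"))
def cloud(ci,d):
    K,k1=ci["K"],ci["k1"]; h,w=d.shape
    u,v=np.meshgrid(np.arange(w),np.arange(h))
    p=np.stack([u,v],-1).reshape(-1,1,2).astype(float)
    s=cv2.undistortPoints(p,K,np.array([k1,0,0,0,0.])).reshape(h,w,2)
    c=np.concatenate([s*d[...,None],d[...,None]],-1)
    X=(c-ci["t"])@ci["R"]
    X[d<=0]=np.nan
    return X
def proj(ci,X):
    rv=cv2.Rodrigues(ci["R"])[0]
    return cv2.projectPoints(np.atleast_2d(X).astype(float),rv,ci["t"],ci["K"],np.array([ci["k1"],0,0,0,0.]))[0].reshape(-1,2)
def snap(name,tag):
    from workcell import viewer
    ci=viewer.camera_info(name); p,d=viewer.snapshot(name)
    pickle.dump((ci,p,d),open(f"pics/{tag}.pkl","wb")); cv2.imwrite(f"pics/{tag}.png",p); return ci,p,d
def crop(p,u0,v0,u1,v1,f,out):
    cv2.imwrite(f"pics/{out}.png",cv2.resize(p[v0:v1,u0:u1],None,fx=f,fy=f,interpolation=cv2.INTER_CUBIC))
E
python3 - <<'E'
from h import *
ci,p,d=load("top0"); X=cloud(ci,d)
crop(p,240,130,380,280,5,"c1"); 
for (u,v) in [(157,208),(128,175),(185,168),(190,240),(131,248),(260,152),(297,150),(312,241),(272,253),(285,200),(305,185),(308,200),(314,205),(318,222),(217,248),(222,147),(382,187),(352,249),(340,300)]:
    print(u,v,X[v,u].round(3))
ci,p,d=load("side0"); crop(p,220,130,380,240,5,"c2")
E
```

```text
157 208 [0.513 0.363 0.004]
128 175 [0.636 0.476 0.045]
185 168 [0.676 0.259 0.001]
190 240 [0.388 0.224 0.027]
131 248 [0.353 0.455 0.016]
260 152 [ 0.713 -0.04   0.119]
297 150 [ 0.756 -0.191  0.002]
312 241 [ 0.383 -0.232  0.119]
272 253 [ 0.343 -0.092 -0.004]
285 200 [nan nan nan]
305 185 [ 0.584 -0.205  0.146]
308 200 [ 0.531 -0.217  0.13 ]
314 205 [ 0.514 -0.24   0.121]
318 222 [ 0.463 -0.27   0.015]
217 248 [0.358 0.119 0.036]
222 147 [0.753 0.109 0.044]
382 187 [ 0.607 -0.532  0.006]
352 249 [ 0.359 -0.401  0.016]
340 300 [ 0.164 -0.354  0.003]
```

View pics/c1.png

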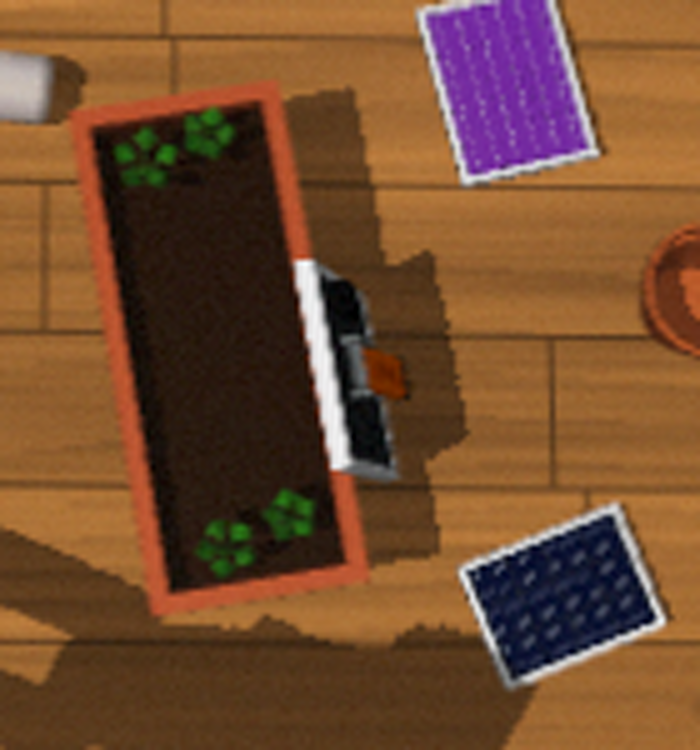

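View pics/c2.png

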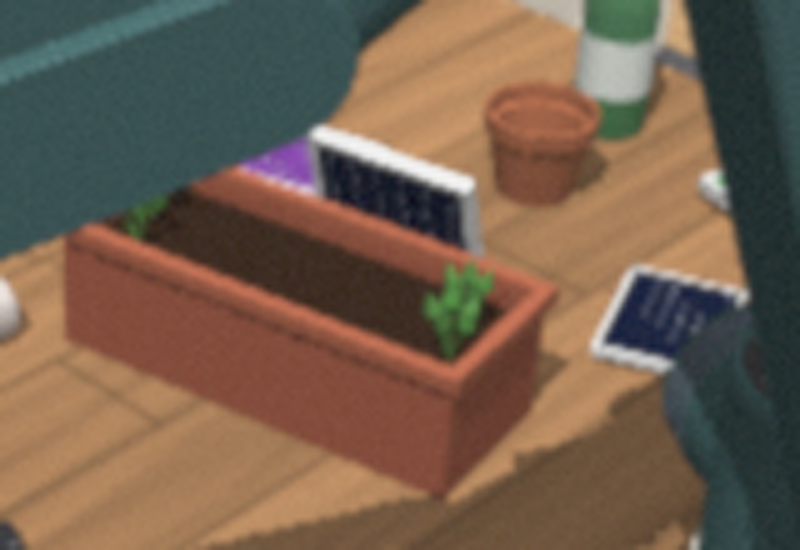

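Run:
```python
from h import *
ci,p,d=load("top0"); X=cloud(ci,d)
print("cam",-ci["R"].T@ci["t"])
w=load("wrist0")[0]; c=-w["R"].T@w["t"]; R=Rn.from_quat([.838104,.545509,-.000831,.000398]).as_matrix()
print("wrist cam in tool", R.T@(c-np.array([.24256,.54804,.22181])), "\n",(w["R"]@R).round(3))
# trough rim
z=X[...,2]; m=(np.abs(z-.12)<.004)
hsv=cv2.cvtColor(p,cv2.COLOR_BGR2HSV)
red=(hsv[...,0]<10)&(hsv[...,1]>120)
m&=red; m[:,:250]=0;m[:,330:]=0;
pts=X[m][:,:2]; print(len(pts), X[m][:,2].mean()); r=cv2.minAreaRect(pts.astype(np.float32)); print(r, cv2.boxPoints(r))
# tray
m=(z>.015)&(z<.07); m[:,:115]=0;m[:,205:]=0;m[:155]=0;m[262:]=0
pts=X[m][:,:2]; print(len(pts)); r=cv2.minAreaRect(pts.astype(np.float32)); print(r, cv2.boxPoints(r))
# panel pixels
m=np.zeros(z.shape,bool); m[180:232,298:326]=1; m&=(z>.02)
for v in range(182,230,3):
    print(v,[ (u,*(X[v,u]*1000).round(0).astype(int)) for u in range(299,324,3) if X[v,u,2]>.02])
```

```text
cam [ 0.27808664 -0.02622587  1.69983119]
wrist cam in tool [ 0.00057924 -0.08257664 -0.16397054] 
 [[ 1.     0.001 -0.001]
 [-0.001  0.955 -0.297]
 [ 0.     0.297  0.955]]
605 0.1200135108100622
((0.5397788882255554, -0.1256047636270523), (0.37932509183883667, 0.15837211906909943), 9.79137897491455) [[ 0.33941257 -0.07982641]
 [ 0.36634552 -0.23589161]
 [ 0.7401452  -0.17138311]
 [ 0.71321225 -0.01531792]]
810
((0.5103726983070374, 0.3599441647529602), (0.30369052290916443, 0.24323824048042297), 8.825916290283203) [[0.34166506 0.45682514]
 [0.3789858  0.2164671 ]
 [0.67908037 0.2630632 ]
 [0.64175963 0.50342125]]
182 [(299, np.int64(585), np.int64(-178), np.int64(195)), (302, np.int64(587), np.int64(-190), np.int64(187))]
185 [(299, np.int64(575), np.int64(-179), np.int64(190)), (302, np.int64(574), np.int64(-189), np.int64(196)), (305, np.int64(584), np.int64(-205), np.int64(146))]
188 [(299, np.int64(566), np.int64(-179), np.int64(180)), (302, np.int64(563), np.int64(-188), np.int64(197)), (305, np.int64(573), np.int64(-205), np.int64(146)), (308, np.int64(575), np.int64(-217), np
[... 3689 characters left out ...]
t64(146)), (314, np.int64(459), np.int64(-244), np.int64(90)), (317, np.int64(467), np.int64(-265), np.int64(21))]
224 [(299, np.int64(447), np.int64(-188), np.int64(91)), (302, np.int64(448), np.int64(-199), np.int64(87)), (305, np.int64(446), np.int64(-209), np.int64(98)), (308, np.int64(441), np.int64(-214), np.int64(151)), (311, np.int64(442), np.int64(-226), np.int64(139)), (314, np.int64(446), np.int64(-242), np.int64(105)), (317, np.int64(452), np.int64(-261), np.int64(48))]
227 [(299, np.int64(436), np.int64(-188), np.int64(87)), (302, np.int64(436), np.int64(-199), np.int64(89)), (305, np.int64(436), np.int64(-209), np.int64(94)), (308, np.int64(434), np.int64(-218), np.int64(116))]
```

The panel's top edge runs from top (300,182) to (308,222), which gives the same 9.8° yaw as the trough. The leg looks about 0.07 rad ajar. I'll move over and look closer with the wrist camera.

>>> move_arm(targets="0 0 11 -4.9 7.1 -2 1;0 0 11 -4.9 7.1 -2 1;0 0 11 -4.9 7.1 -2 1;0 0 11 -4.9 7.1 -2 1;0 0 11 -4.9 7.1 -2 1;0 0 11 -4.9 7.1 -2 1;0 0 11 -4.9 7.1 -2 1;0 0 11 -4.9 7.1 -2 1")

```text
t: 0.95
position: [0.447, 0.2145, 0.3134]
orientation: [-0.0, 1.0, -0.002, -0.0]
contact_force: [1.0, 0.0, 0.3]
width: 0.0879
```

```bash
cat >> h.py <<'E'
def Rq(q): return Rn.from_quat([q[1],q[2],q[3],q[0]])
def rel(Rt,pt,s=None):
    if s is None:
        from workcell import readout; s=readout.sense()
    R=Rq(s["orientation"])
    rv=(R.inv()*Rt).as_rotvec()/np.radians(6); sh=R.inv().apply(np.array(pt)-s["position"])/.05
    print("turn",rv.round(2),"shift",sh.round(2),"rows",max(np.linalg.norm(sh),np.linalg.norm(rv)*6/8.59).round(1))
    return rv,sh
def toolR(x,z):
    z=np.array(z,float);z/=np.linalg.norm(z);x=np.array(x,float);x-=z*(x@z);x/=np.linalg.norm(x)
    return Rn.from_matrix(np.stack([x,np.cross(z,x),z],1))
def frame(psi,tilt_fwd,o):
    "panel frame: psi yaw of panel y from world x; tilt towards front (+)"
    y=np.array([np.cos(psi),np.sin(psi),0]); b=np.array([np.sin(psi),-np.cos(psi),0]); u=np.array([0,0,1.])
    c,s=np.cos(tilt_fwd),np.sin(tilt_fwd)
    return Rn.from_matrix(np.stack([b*c+u*s,y,-b*s+u*c],1)), np.array(o,float)
def st():
    from workcell import readout; s=readout.sense()
    print(s["t"].__round__(2),"q",s["qpos"].round(3),"p",s["position"].round(4),"w",round(s["width"],4),"F",s["contact_force"].round(2),"T",s["wrist_torque"].round(3)); return s
E
python3 - <<'E'
from h import *
s=st(); print(Rq(s["orientation"]).as_matrix().round(3))
E
```

```text
0.95 q [0.308 0.131 1.594 0.    1.416 0.311] p [0.447  0.2145 0.3134] w 0.0879 F [1.04 0.01 0.31] T [-0.092  0.097 -0.039]
[[ 1.    -0.003 -0.   ]
 [-0.003 -1.     0.   ]
 [-0.    -0.    -1.   ]]
```

>>> move_arm(targets="0 0 11 0 7.4 -0.8 1;0 0 11 0 7.4 -0.8 1;0 0 11 0 7.4 -0.8 1;0 0 11 0 7.4 -0.8 1;0 0 11 0 7.4 -0.8 1;0 0 11 0 7.4 -0.8 1;0 0 11 0 7.4 -0.8 1;0 0 11 0 7.4 -0.8 1")

```text
t: 1.75
position: [0.4471, -0.1575, 0.3534]
orientation: [0.001, 0.837, -0.547, 0.001]
contact_force: [0.4, -0.2, -0.5]
width: 0.0878
```

Run:
```python
from h import *
s=st(); print(Rq(s["orientation"]).as_matrix().round(3))
R,o=frame(np.radians(9.8),np.radians(18),[.5257,-.254,.0022])
# look pose: a=40
a=np.radians(40); z=R.apply([-np.sin(a),0,-np.cos(a)])
T=toolR(-R.apply([0,1,0]),z); g=R.apply([.020,0,.06])+o
print(g, z); rel(T,g-.18*z)
```

```text
1.75 q [-4.830e-01  7.100e-02  1.567e+00 -1.000e-03  1.502e+00  6.750e-01] p [ 0.4471 -0.1575  0.3534] w 0.0878 F [ 0.38 -0.23 -0.5 ] T [ 0.044  0.16  -0.04 ]
[[ 0.401 -0.916  0.   ]
 [-0.916 -0.401 -0.002]
 [ 0.002  0.    -1.   ]]
[ 0.52578172 -0.2544731   0.06544373] [-0.0637616   0.3691403  -0.92718385]
turn [-2.61 -3.33 17.06] shift [ 3.71 -0.34  2.43] rows 12.3
```

>>> move_arm(targets="-2.6 -3.3 17 3.7 -0.3 0 1;-2.6 -3.3 17 3.7 -0.3 0 1;-2.6 -3.3 17 3.7 -0.3 0 1;-2.6 -3.3 17 3.7 -0.3 0 1;-2.6 -3.3 17 3.7 -0.3 0 1;-2.6 -3.3 17 3.7 -0.3 0 1;-2.6 -3.3 17 3.7 -0.3 0 1;-2.6 -3.3 17 3.7 -0.3 0 1")

```text
t: 2.55
position: [0.5367, -0.3163, 0.3523]
orientation: [-0.013, -0.392, 0.91, 0.136]
contact_force: [0.1, 0.3, -0.4]
width: 0.0878
```

Run:
```python
from h import *
s=st(); print(Rq(s["orientation"]).as_matrix().round(3))
R,o=frame(np.radians(9.8),np.radians(18),[.5257,-.254,.0022])
a=np.radians(40); z=R.apply([-np.sin(a),0,-np.cos(a)])
T=toolR(-R.apply([0,1,0]),z); g=R.apply([.020,0,.06])+o
print(g, z); rel(T,g-.17*z)
```

```text
2.55 q [-0.703  0.462  1.067  0.101  1.868  1.642] p [ 0.5367 -0.3163  0.3523] w 0.0878 F [ 0.14  0.28 -0.36] T [-0.07   0.108 -0.051]
[[-0.693 -0.709 -0.13 ]
 [-0.716  0.656  0.237]
 [-0.083  0.258 -0.963]]
[ 0.52578172 -0.2544731   0.06544373] [-0.0637616   0.3691403  -0.92718385]
turn [-0.88 -1.18  5.96] shift [ 0.23 -0.68  2.48] rows 4.3
```

>>> move_arm(targets="-0.9 -1.2 6 0.2 -0.7 0.5 1;-0.9 -1.2 6 0.2 -0.7 1.2 1;-0.9 -1.2 6 0.2 -0.7 2 1;-0.9 -1.2 6 0.2 -0.7 2.5 1;-0.9 -1.2 6 0.2 -0.7 2.5 1;-0.9 -1.2 6 0.2 -0.7 2.5 1")

```text
t: 3.15
position: [0.5375, -0.3167, 0.2213]
orientation: [-0.017, -0.084, 0.978, 0.192]
contact_force: [-0.3, 0.1, 0.1]
width: 0.0878
```

Run:
```python
from h import *
s=st(); 
ci,p,d=snap("wrist","w1"); snap("top","t1")
R,o=frame(np.radians(9.8),np.radians(18),[.5257,-.254,.0022])
q=p.copy()
def L(P,c):
    u=proj(ci,R.apply(np.array(P))+o)
    for i in range(len(u)-1): cv2.line(q,tuple(int(v) for v in u[i]),tuple(int(v) for v in u[i+1]),c,1)
L([[.007,-.075,0],[.007,.075,0],[.007,.075,.2],[.007,-.075,.2],[.007,-.075,0]],(0,0,255))
L([[.020,-.016,.03],[.020,.016,.03],[.020,.016,.145],[.020,-.016,.145]],(255,0,0))
cv2.imwrite("pics/w1o.png",np.hstack([p,q])[:, :] if False else cv2.resize(q,None,fx=1.5,fy=1.5))
```

```text
3.15 q [-0.779  0.563  1.24   0.222  1.657  2.175] p [ 0.5375 -0.3167  0.2213] w 0.0878 F [-0.32  0.15  0.12] T [-0.099  0.067  0.052]
```

View pics/w1o.png

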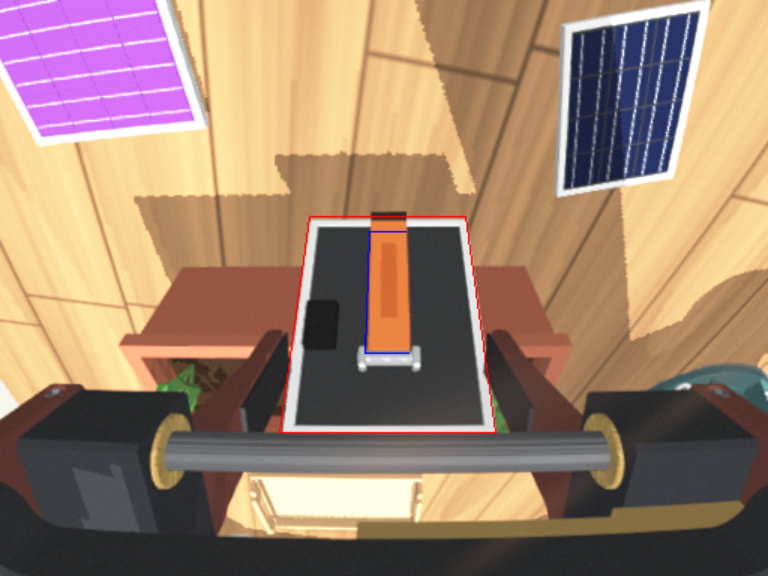

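View pics/w1.png

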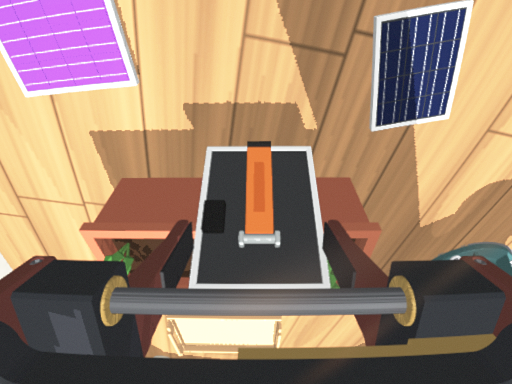

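The wrist view shows the panel's white frame at (208,148)–(310,148) down to (192,285)–(328,287), matching my pose outline. The orange leg runs from hinge (259,238) to foot (259,145). Next I'll measure the leg angle.

Run:
```python
from h import *
ci,p,d=load("w1"); X=cloud(ci,d)
R,o=frame(np.radians(9.8),np.radians(18),[.5257,-.254,.0022])
Y=R.inv().apply((X-o).reshape(-1,3)).reshape(X.shape)
for v in range(140,250,8): print(v,(Y[v,252]*1000).round(1),(Y[v,265]*1000).round(1),(Y[v,230]*1000).round(1),(Y[v,295]*1000).round(1))
hsv=cv2.cvtColor(p,cv2.COLOR_BGR2HSV); m=(hsv[...,1]>150)&(hsv[...,0]<20)&(Y[...,0]>.012)&(Y[...,0]<.05)&(np.abs(Y[...,1])<.03)
P=Y[m]*1000; print(len(P),P.min(0),P.max(0)); 
c=np.polyfit(P[:,2],P[:,0],1); print("slope",c, "y mean",P[:,1].min(),P[:,1].max())
```

```text
140 [13.1  8.8 -3.6] [12.3 -9.8 -4.3] [12.6 40.3 -4.1] [ 11.8 -52.9  -4.8]
148 [28.5  8.2 25.3] [29.6 -8.9 26.2] [ 7.  40.3  6.1] [  7.8 -52.4   6.9]
156 [28.1  8.1 38.6] [26.9 -8.8 37.6] [ 5.2 39.7 19.4] [  5.5 -51.7  19.7]
164 [27.9  7.9 51.6] [27.4 -8.5 51.2] [ 5.6 38.8 33.9] [  5.1 -50.6  33.7]
172 [26.7  7.8 63.2] [26.9 -8.4 63.4] [ 6.  38.  47.9] [  5.4 -49.5  47.6]
180 [24.   7.8 73.5] [24.  -8.3 73.5] [ 5.  37.4 60.3] [  5.6 -48.5  60.8]
188 [24.4  7.6 85.6] [24.6 -8.1 85.7] [ 5.4 36.6 73.1] [  5.8 -47.5  73.5]
196 [24.6  7.5 97. ] [24.2 -7.9 96.8] [ 6.1 35.9 85.7] [  5.  -46.7  85.1]
204 [ 23.7   7.4 107.4] [ 23.1  -7.8 107.1] [ 5.  35.4 96.7] [  4.9 -45.9  96.8]
212 [ 22.8   7.3 117.5] [ 21.8  -7.7 117. ] [  4.3  34.8 107.7] [  5.1 -45.  108.2]
220 [ 21.8   7.2 127.2] [ 21.6  -7.5 127.1] [  4.7  34.2 118.8] [  4.2 -44.3 118.6]
228 [ 21.1   7.2 136.8] [ 19.7  -7.4 136.1] [  6.1  33.5 129.9] [  4.6 -43.5 129.3]
236 [ 22.1   7.  146.8] [ 21.   -7.2 146.3] [  5.8  33.  139.9] [  5.8 -42.5 140. ]
244 [  5.5   7.3 149.6] [  4.5  -7.6 149.2] [  4.3  32.6 149.2] [  5.8 -41.8 149.8]
2246 [ 17.17451168 -16.41767682  22.9256388 ] [ 30.11007042  15.4833951  142.16550621]
slope [-0.07278592 30.77463328] y mean -16.417676816800615 15.483395096147893
```

```bash
cat > g.py <<'E'
from h import *
R,o=frame(np.radians(9.8),np.radians(18),[.5257,-.254,.0022])
a=np.radians(35); z=R.apply([-np.sin(a),0,-np.cos(a)])
T=toolR(-R.apply([0,1,0]),z); g=R.apply([.0195,-.0005,.042])+o
E
python3 - <<'E'
from g import *
st(); print(g); rel(T,g-.05*z); rel(T,g)
E
```

```text
3.25 q [-0.778  0.561  1.237  0.222  1.657  2.173] p [ 0.5388 -0.3172  0.2231] w 0.0881 F [0.91 0.12 0.14] T [-0.071  0.074 -0.007]
[ 0.52615483 -0.25957076  0.04817021]
turn [0.83 0.01 0.03] shift [ 0.06 -0.13  2.69] rows 2.7
turn [0.83 0.01 0.03] shift [ 0.06 -0.22  3.68] rows 3.7
```

>>> move_arm(targets="0.83 0 0 0.05 -0.1 0.9 0.4;0.83 0 0 0.05 -0.1 1.8 0.4;0.83 0 0 0.05 -0.13 2.4 0.4;0.83 0 0 0.05 -0.13 2.7 0.4;0.83 0 0 0.05 -0.13 2.7 0.4", squeeze=5)

```text
t: 3.75
position: [0.5279, -0.2717, 0.0941]
orientation: [-0.013, -0.086, 0.985, 0.149]
contact_force: [-0.7, -0.2, -0.7]
width: 0.0616
```

Run:
```python
from g import *
st(); rel(T,g); ci,p,d=snap("wrist","w2"); rel(T,g)
```

```text
3.75 q [-0.713  0.598  1.493  0.195  1.291  2.177] p [ 0.5279 -0.2717  0.0941] w 0.0616 F [-0.69 -0.19 -0.69] T [-0.099  0.076 -0.021]
turn [ 0.03 -0.01  0.03] shift [-0.01 -0.04  0.95] rows 1.0
turn [0.01 0.01 0.03] shift [ 0.01 -0.01  0.98] rows 1.0
```

View pics/w2.png

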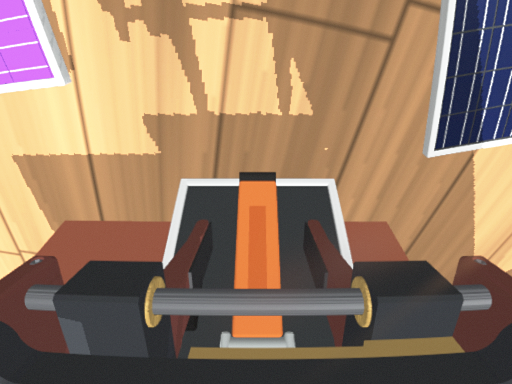

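The orange leg, at image columns 237–280, sits centred between the finger tips at (208,225) and (310,225). I'll advance 48 mm and pinch lightly.

>>> move_arm(targets="0 0 0 0 -0.02 0.5 0.4;0 0 0 0 -0.02 0.85 0.4;0 0 0 0 -0.02 0.97 0.4;0 0 0 0 -0.02 0.97 0.4")

```text
t: 4.2
position: [0.527, -0.2608, 0.0492]
orientation: [-0.012, -0.085, 0.985, 0.147]
contact_force: [-0.3, -0.5, -0.0]
width: 0.0613
```

Run:
```python
from g import *
st(); ci,p,d=snap("wrist","w3"); rel(T,g)
```

```text
4.2 q [-0.702  0.643  1.543  0.205  1.193  2.168] p [ 0.527  -0.2608  0.0492] w 0.0613 F [-0.31 -0.46 -0.01] T [ 0.021  0.072 -0.017]
turn [-0.01  0.02  0.02] shift [0.02 0.03 0.04] rows 0.1
```

View pics/w3.png

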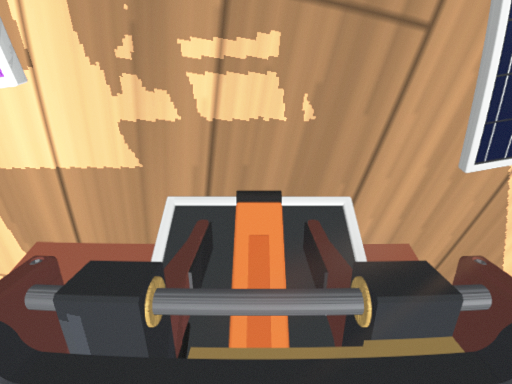

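>>> move_arm(targets="0 0 0 0 0 0 -0.1;0 0 0 0 0 0 -0.2;0 0 0 0 0 0 -0.5;0 0 0 0 0 0 -0.5;0 0 0 0 0 0 -0.5", squeeze=5)

```text
t: 4.75
position: [0.5265, -0.2604, 0.0488]
orientation: [-0.012, -0.085, 0.985, 0.148]
contact_force: [-0.6, -0.2, 1.5]
width: 0.032
```

Run:
```python
from g import *
s=st(); ci,p,d=snap("wrist","w4")
# arc about hinge: measured TCP in panel frame
h=R.apply([.015,0,.145])+o
Rt=Rq(s["orientation"])
for th in np.arange(.1,.61,.1).tolist()+[.53,.55,.58]:
    # leg opening: -z -> +x ; rotation about panel y by -th
    Q=Rn.from_rotvec(-th*R.apply([0,1,0]))
    assert (R.inv().apply(Q.apply(R.apply([0,0,-1]))))[0]>0
    rv=(Rt.inv()*Q*Rt).as_rotvec()/np.radians(6); sh=Rt.inv().apply(h+Q.apply(s["position"]-h)-s["position"])/.05
    print(round(th,2),rv.round(2),sh.round(3))
```

```text
4.75 q [-0.702  0.643  1.544  0.205  1.192  2.168] p [ 0.5265 -0.2604  0.0488] w 0.032 F [-0.6  -0.21  1.54] T [ 0.019  0.198 -0.032]
0.1 [ 0.95  0.   -0.  ] [ 0.    -0.155 -0.135]
0.2 [ 1.91  0.   -0.  ] [ 0.    -0.296 -0.284]
0.3 [ 2.86  0.   -0.  ] [ 0.    -0.421 -0.447]
0.4 [ 3.82  0.01 -0.  ] [ 0.    -0.53  -0.622]
0.5 [ 4.77  0.01 -0.01] [ 0.    -0.62  -0.807]
0.6 [ 5.73  0.01 -0.01] [-0.    -0.691 -0.999]
0.53 [ 5.06  0.01 -0.01] [ 0.    -0.643 -0.864]
0.55 [ 5.25  0.01 -0.01] [-0.    -0.658 -0.902]
0.58 [ 5.54  0.01 -0.01] [-0.    -0.679 -0.96 ]
```

View pics/w4.png

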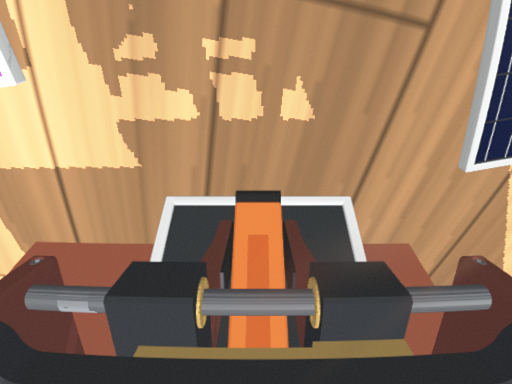

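The fingers stopped at 32 mm on the leg, and nothing else moved. I'll swing it along the arc about the hinge.

>>> move_arm(targets="0.48 0 0 0 -0.08 -0.065 -0.5;0.95 0 0 0 -0.155 -0.135 -0.5;1.43 0 0 0 -0.227 -0.208 -0.5;1.91 0 0 0 -0.296 -0.284 -0.5;2.39 0 0 0 -0.36 -0.364 -0.5;2.86 0 0 0 -0.421 -0.447 -0.5;3.34 0 0 0 -0.477 -0.534 -0.5;3.82 0 0 0 -0.53 -0.622 -0.5")

```text
t: 5.6
position: [0.5324, -0.2948, 0.0705]
orientation: [0.005, -0.086, 0.995, -0.052]
contact_force: [0.5, -2.6, -3.2]
width: 0.032
```

```bash
cat > legm.py <<'E'
from g import *
import sys
tag=sys.argv[1]
s=st(); ci,p,d=snap("wrist",tag); X=cloud(ci,d)
Y=R.inv().apply((X-o).reshape(-1,3)).reshape(X.shape)
hsv=cv2.cvtColor(p,cv2.COLOR_BGR2HSV); m=(hsv[...,1]>150)&(hsv[...,0]<20)&(Y[...,0]>.012)&(Y[...,0]<.13)&(np.abs(Y[...,1])<.02)&(Y[...,2]<.14)
P=Y[m]*1000; c=np.polyfit(P[:,2],P[:,0],1); print(len(P),P.min(0).round(1),P.max(0).round(1)); print("leg angle",np.arctan(-c[0]))
m=(np.abs(Y[...,0]-.006)<.006)&(Y[...,2]>.01)&(Y[...,2]<.19)&(Y[...,1]<-.03)&(Y[...,1]>-.07)
P=Y[m]*1000; print("back",len(P),P.mean(0).round(1),np.polyfit(P[:,2],P[:,0],1))
E
python3 legm.py w5
```

```text
5.6 q [-0.571  0.512  1.7   -0.1    0.859  2.461] p [ 0.5324 -0.2948  0.0705] w 0.032 F [ 0.47 -2.63 -3.22] T [-0.233  0.125  0.006]
6191 [ 33.1 -16.9  35.5] [ 76.8  15.6 116.9]
leg angle 0.4803531627649266
back 222 [ 11.4 -58.2  21.7] [-0.03681621 12.19854796]
```

View pics/w5.png

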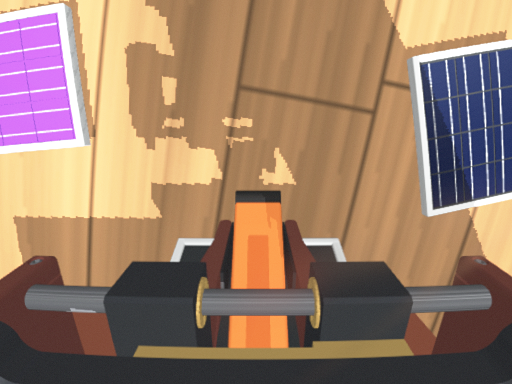

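Run:
```python
from g import *
ci,p,d=snap("top","t2"); q=p.copy()
def L(P,c):
    u=proj(ci,R.apply(np.array(P))+o)*5
    for i in range(len(u)-1): cv2.line(big,tuple(int(v) for v in u[i]-[1250,850]),tuple(int(v) for v in u[i+1]-[1250,850]),c,1)
big=cv2.resize(p[170:250,250:350],None,fx=5,fy=5,interpolation=cv2.INTER_CUBIC)
c0=load("t1"); b0=cv2.resize(c0[1][170:250,250:350],None,fx=5,fy=5,interpolation=cv2.INTER_CUBIC)
for _ in range(2):
    L([[.007,-.075,.2],[.007,.075,.2],[-.007,.075,.2],[-.007,-.075,.2],[.007,-.075,.2],[.007,-.075,.0],[.007,.075,0],[.007,.075,.2]],(0,0,255)); big,b0=b0,big
cv2.imwrite("pics/t2o.png",np.vstack([b0,big])[:600] if False else cv2.resize(np.hstack([b0,big]),(800,320)))
```

```text
(no output)
```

View pics/t2o.png

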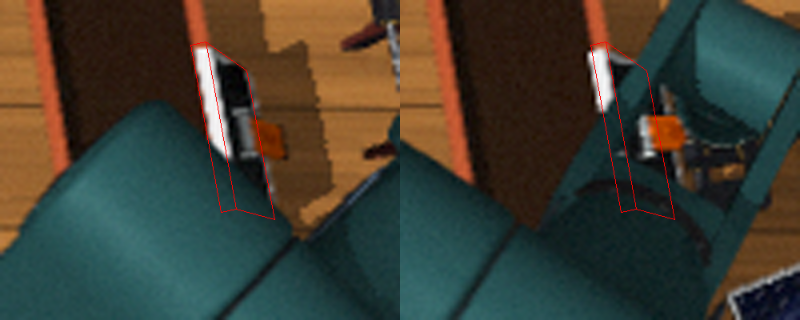

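>>> move_arm(targets="0 0 0 0 0 0 -0.1;0 0 0 0 0 0 -0.1;0 0 0 0 0 0 -0.1")

```text
t: 6.0
position: [0.5323, -0.2944, 0.0704]
orientation: [0.005, -0.086, 0.995, -0.05]
contact_force: [0.5, -0.0, -0.3]
width: 0.0397
```

```bash
python3 legm.py w6
python3 - <<'E'
from g import *
ci,p,d=load("w6"); crop(p,150,170,370,384,3,"w6c")
E
```

```text
6.0 q [-0.572  0.513  1.699 -0.097  0.862  2.458] p [ 0.5323 -0.2944  0.0704] w 0.0397 F [ 0.46 -0.03 -0.28] T [0.169 0.117 0.015]
6079 [ 32.9 -16.7  33.2] [ 75.   15.7 116.5]
leg angle 0.46492712878675374
back 109 [  8.5 -31.1  91.9] [-0.06689913 14.6530351 ]
```

View pics/w6c.png

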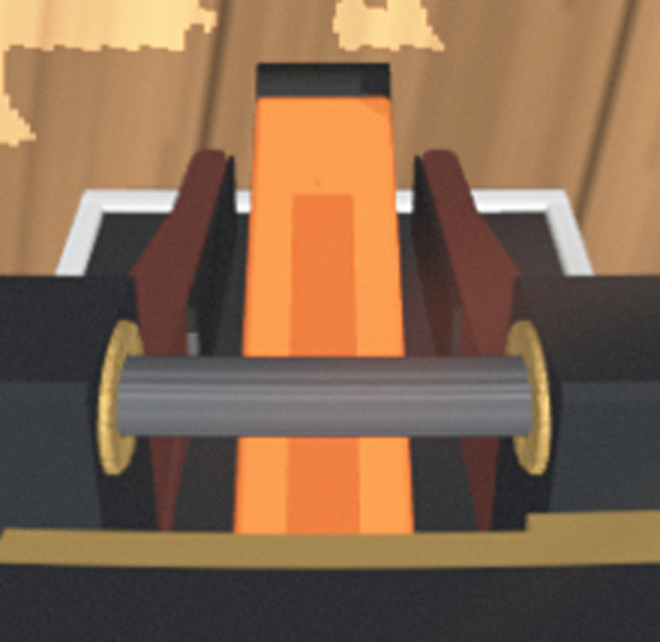

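```bash
cat > arc.py <<'E'
from g import *
import sys
s=st(); h=R.apply([.015,0,.145])+o
Rt=Rq(s["orientation"])
print("tcp in panel",R.inv().apply(s["position"]-o).round(4))
for th in [.03,.06,.09,.12,.135,.15,.17]:
    Q=Rn.from_rotvec(-th*R.apply([0,1,0]))
    rv=(Rt.inv()*Q*Rt).as_rotvec()/np.radians(6); sh=Rt.inv().apply(h+Q.apply(s["position"]-h)-s["position"])/.05
    print(round(th,3),rv.round(2),sh.round(3))
E
python3 arc.py
```

```text
6.05 q [-0.572  0.513  1.699 -0.097  0.862  2.458] p [ 0.5323 -0.2945  0.0704] w 0.0395 F [0.31 1.01 0.18] T [ 0.122  0.122 -0.016]
tcp in panel [ 0.0601 -0.0004  0.0522]
0.03 [ 0.29  0.   -0.  ] [-0.    -0.048 -0.039]
0.06 [ 0.57  0.   -0.  ] [-0.    -0.095 -0.079]
0.09 [ 0.86  0.   -0.  ] [-0.    -0.141 -0.121]
0.12 [ 1.15  0.   -0.  ] [-0.    -0.185 -0.164]
0.135 [ 1.29  0.   -0.  ] [-0.    -0.207 -0.186]
0.15 [ 1.43  0.   -0.  ] [-0.    -0.228 -0.208]
0.17 [ 1.62  0.   -0.  ] [-0.    -0.256 -0.239]
```

>>> move_arm(targets="0 0 0 0 0 0 -0.5;0 0 0 0 0 0 -0.5;0 0 0 0 0 0 -0.5;0.29 0 0 0 -0.048 -0.039 -0.5;0.57 0 0 0 -0.095 -0.079 -0.5;0.86 0 0 0 -0.141 -0.121 -0.5;1.15 0 0 0 -0.185 -0.164 -0.5;1.29 0 0 0 -0.207 -0.186 -0.5")

```text
t: 6.85
position: [0.5339, -0.3034, 0.0809]
orientation: [0.011, -0.086, 0.989, -0.119]
contact_force: [-0.1, -2.2, -2.9]
width: 0.0322
```

```bash
python3 legm.py w7
```

```text
6.85 q [-0.516  0.484  1.752 -0.264  0.769  2.63 ] p [ 0.5339 -0.3034  0.0809] w 0.0322 F [-0.13 -2.24 -2.9 ] T [-0.104  0.023 -0.007]
6134 [ 36.4 -16.9  42.4] [ 89.   15.5 119.8]
leg angle 0.6075654219924158legm.py:9: RuntimeWarning: Mean of empty slice.
  P=Y[m]*1000; print("back",len(P),P.mean(0).round(1),np.polyfit(P[:,2],P[:,0],1))
  ret = um.true_divide(
Traceback (most recent call last):
  File "legm.py", line 9, in <module>
    P=Y[m]*1000; print("back",len(P),P.mean(0).round(1),np.polyfit(P[:,2],P[:,0],1))
                                                        ~~~~~~~~~~^^^^^^^^^^^^^^^^^
TypeError: expected non-empty vector for x
```

>>> move_arm(targets="0.2 0 0 0 -0.03 -0.026 -0.5;0.3 0 0 0 -0.046 -0.04 -0.5;0.3 0 0 0 -0.046 -0.04 -0.5;0.3 0 0 0 -0.046 -0.04 0;0.3 0 0 0 -0.046 -0.04 0.2;0.3 0 0 0 -0.046 -0.04 0.2;0.3 0 0 0 -0.046 -0.04 0.2")

```text
t: 7.6
position: [0.5341, -0.3051, 0.0834]
orientation: [0.012, -0.085, 0.987, -0.133]
contact_force: [-0.1, -1.0, 0.6]
width: 0.0524
```

```bash
sed -i '/back/d' legm.py; python3 legm.py w8;  python3 - <<'E'
from g import *
ci,p,d=load("w8"); X=cloud(ci,d); crop(p,120,150,400,384,2.5,"w8c")
Y=R.inv().apply((X-o).reshape(-1,3)).reshape(X.shape)
for v in range(190,300,8): print(v,[(Y[v,u]*1000).round(0).tolist() for u in (195,200,215,300,320,325)])
E
```

```text
7.6 q [-0.503  0.479  1.763 -0.307  0.751  2.676] p [ 0.5341 -0.3051  0.0834] w 0.0524 F [-0.14 -1.02  0.65] T [0.219 0.121 0.005]
6100 [ 12.1 -16.9  43.1] [ 91.7  19.5 119.4]
leg angle 0.6374646401757782
190 [[75.0, 61.0, -24.0], [75.0, 56.0, -24.0], [75.0, 41.0, -24.0], [75.0, -42.0, -24.0], [75.0, -62.0, -25.0], [74.0, -67.0, -25.0]]
198 [[68.0, 61.0, -21.0], [67.0, 56.0, -23.0], [67.0, 41.0, -22.0], [67.0, -42.0, -23.0], [67.0, -62.0, -22.0], [66.0, -67.0, -24.0]]
206 [[59.0, 61.0, -20.0], [60.0, 56.0, -19.0], [60.0, 41.0, -20.0], [60.0, -42.0, -20.0], [60.0, -62.0, -20.0], [nan, nan, nan]]
214 [[52.0, 61.0, -17.0], [52.0, 56.0, -17.0], [52.0, 41.0, -17.0], [52.0, -42.0, -18.0], [52.0, -62.0, -18.0], [52.0, -67.0, -18.0]]
222 [[44.0, 61.0, -15.0], [45.0, 56.0, -15.0], [45.0, 41.0, -15.0], [44.0, -42.0, -15.0], [nan, nan, nan], [45.0, -67.0, -15.0]]
230 [[37.0, 61.0, -13.0], [86.0, 34.0, 79.0], [84.0, 26.0, 74.0], [84.0, -27.0, 75.0], [37.0, -62.0, -12.0], [37.0, -67.0, -13.0]]
238 [[30.0, 61.0, -10.0], [86.0, 32.0, 87.0], [79.0, 26.0, 75.0], [79.0, -27.0, 76.0], [29.0, -62.0, -10
[... 250 characters left out ...]
-32.0, 106.0], [87.0, -35.0, 106.0]]
262 [[88.0, 29.0, 113.0], [88.0, 27.0, 113.0], [20.0, 38.0, 17.0], [21.0, -39.0, 18.0], [88.0, -31.0, 114.0], [88.0, -33.0, 114.0]]
270 [[87.0, 28.0, 119.0], [86.0, 26.0, 118.0], [18.0, 37.0, 26.0], [19.0, -38.0, 27.0], [89.0, -29.0, 121.0], [88.0, -31.0, 120.0]]
278 [[87.0, 27.0, 125.0], [nan, nan, nan], [17.0, 36.0, 36.0], [17.0, -36.0, 36.0], [86.0, -29.0, 123.0], [88.0, -30.0, 126.0]]
286 [[83.0, 27.0, 125.0], [79.0, 26.0, 120.0], [16.0, 34.0, 44.0], [16.0, -35.0, 45.0], [83.0, -28.0, 125.0], [89.0, -29.0, 132.0]]
294 [[106.0, 18.0, 157.0], [107.0, 16.0, 157.0], [107.0, 12.0, 157.0], [107.0, -14.0, 157.0], [107.0, -20.0, 157.0], [107.0, -21.0, 157.0]]
```

View pics/w8c.png

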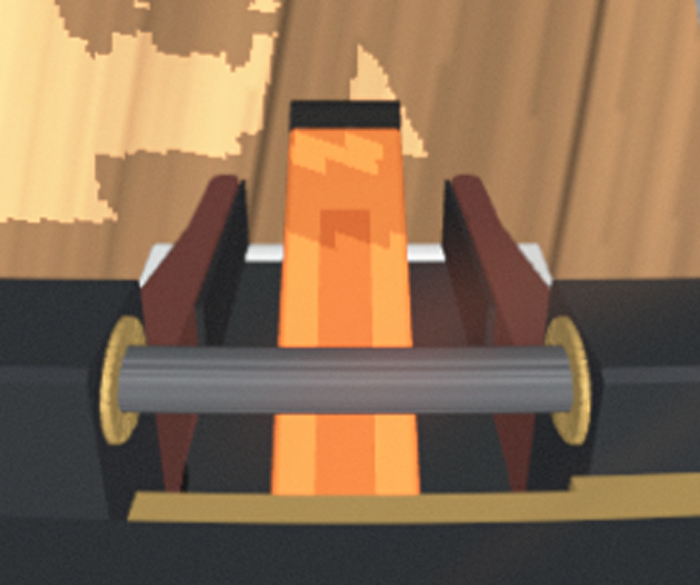

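The panel's bottom edge slid back about 12–15 mm while I swung the leg, so the panel is tipped more now. I'll back off along the tool axis and re-measure both poses.

>>> move_arm(targets="0 0 0 0 0 -0.4 0.4;0 0 0 0 0 -1 0.5;0 0 0 0 0 -1.8 0.5;0 0 0 0 0 -2.6 0.5;0 0 0 0 0 -2.6 0.5")

```text
t: 8.15
position: [0.5312, -0.2718, 0.2146]
orientation: [0.017, -0.085, 0.987, -0.136]
contact_force: [1.7, -1.0, -0.2]
width: 0.0656
```

Run:
```python
from g import *
st(); ci,p,d=snap("wrist","w9"); q=p.copy()
cv2.imwrite("pics/w9b.png",cv2.resize(p,None,fx=1.5,fy=1.5))
X=cloud(ci,d)
Y=R.inv().apply((X-o).reshape(-1,3)).reshape(X.shape)
for v in range(140,300,8): print(v,[(Y[v,u]*1000).round(0).tolist() for u in (210,230,258,290,310)])
```

```text
8.15 q [-0.451  0.292  1.673 -0.254  1.021  2.635] p [ 0.5312 -0.2718  0.2146] w 0.0656 F [ 1.71 -1.04 -0.16] T [0.182 0.089 0.074]
140 [[110.0, 74.0, -36.0], [110.0, 45.0, -36.0], [110.0, 4.0, -36.0], [110.0, -43.0, -36.0], [110.0, -72.0, -35.0]]
148 [[99.0, 74.0, -32.0], [99.0, 45.0, -33.0], [99.0, 4.0, -32.0], [99.0, -43.0, -32.0], [99.0, -73.0, -33.0]]
156 [[87.0, 75.0, -30.0], [87.0, 45.0, -30.0], [87.0, 4.0, -29.0], [87.0, -43.0, -30.0], [87.0, -73.0, -30.0]]
164 [[76.0, 74.0, -25.0], [76.0, 45.0, -25.0], [93.0, 3.0, 44.0], [76.0, -43.0, -25.0], [77.0, -73.0, -25.0]]
172 [[65.0, 74.0, -21.0], [65.0, 45.0, -23.0], [86.0, 3.0, 53.0], [65.0, -43.0, -22.0], [65.0, -73.0, -22.0]]
180 [[54.0, 74.0, -16.0], [54.0, 45.0, -17.0], [79.0, 3.0, 62.0], [54.0, -43.0, -17.0], [54.0, -73.0, -20.0]]
188 [[43.0, 74.0, -13.0], [43.0, 45.0, -14.0], [72.0, 3.0, 71.0], [43.0, -43.0, -15.0], [43.0, -73.0, -14.0]]
196 [[31.0, 75.0, -13.0], [31.0, 45.0, -11.0], [66.0, 3.0, 79.0], [32.0, -43.0, -10.0], [32.0, -73.0, -11.0]]
204 [[23.0, 73.0, 1.0], [24.0, 44.0, 1.0], [60.0, 3.0, 88.0], [24.0, -43.0, 1.0]
[... 512 characters left out ...]
.0], [10.0, -34.0, 88.0], [83.0, -31.0, 211.0]]
252 [[19.0, 52.0, 120.0], [8.0, 34.0, 102.0], [28.0, 2.0, 133.0], [10.0, -32.0, 105.0], [78.0, -31.0, 212.0]]
260 [[16.0, 51.0, 130.0], [7.0, 32.0, 115.0], [22.0, 2.0, 138.0], [7.0, -31.0, 116.0], [8.0, -52.0, 117.0]]
268 [[8.0, 51.0, 132.0], [5.0, 31.0, 128.0], [18.0, 2.0, 146.0], [6.0, -30.0, 128.0], [5.0, -51.0, 127.0]]
276 [[4.0, 50.0, 139.0], [4.0, 30.0, 139.0], [10.0, 2.0, 147.0], [4.0, -29.0, 138.0], [4.0, -49.0, 138.0]]
284 [[2.0, 48.0, 148.0], [3.0, 29.0, 149.0], [3.0, 2.0, 150.0], [2.0, -28.0, 148.0], [2.0, -47.0, 148.0]]
292 [[115.0, 16.0, 291.0], [114.0, 10.0, 291.0], [115.0, 1.0, 291.0], [115.0, -9.0, 292.0], [114.0, -15.0, 290.0]]
```

View pics/w9b.png

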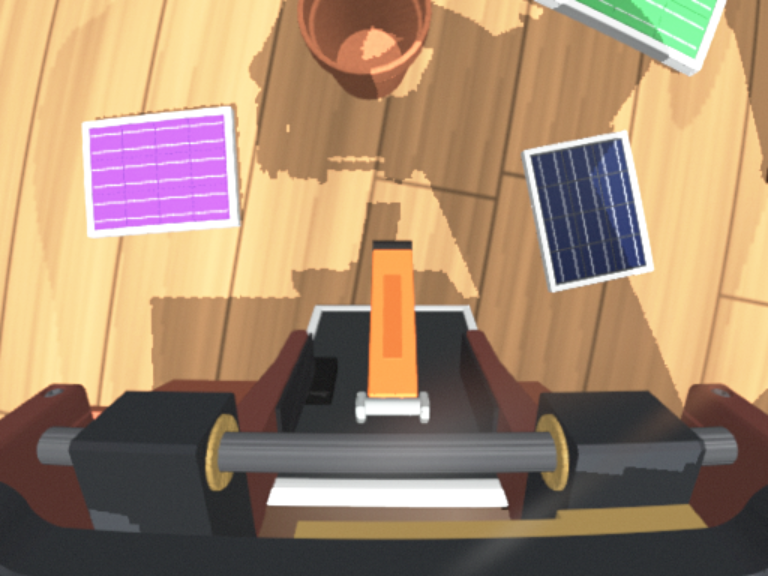

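```bash
cat > fk.py <<'E'
from h import *
from scipy.optimize import least_squares
D=[([1.0389,.3595,1.5114,0,1.2725,-.1151],[.24256,.54804,.22181],[.0004,.8381,.5455,-.0008]),
([.308,.131,1.594,0,1.416,.311],[.447,.2145,.3134],[0,1,-.002,0]),
([-.483,.071,1.567,-.001,1.502,.675],[.4471,-.1575,.3534],[.001,.837,-.547,.001]),
([-.703,.462,1.067,.101,1.868,1.642],[.5367,-.3163,.3523],[-.013,-.392,.91,.136]),
([-.779,.563,1.24,.222,1.657,2.175],[.5375,-.3167,.2213],[-.017,-.084,.978,.192]),
([-.713,.598,1.493,.195,1.291,2.177],[.5279,-.2717,.0941],[-.013,-.086,.985,.149]),
([-.571,.512,1.7,-.1,.859,2.461],[.5324,-.2948,.0705],[.005,-.086,.995,-.052]),
([-.503,.479,1.763,-.307,.751,2.676],[.5341,-.3051,.0834],[.012,-.085,.987,-.133]),
([-.451,.292,1.673,-.254,1.021,2.635],[.5312,-.2718,.2146],[.017,-.085,.987,-.136])]
rz=lambda a:Rn.from_rotvec([0,0,a]); ry=lambda a:Rn.from_rotvec([0,a,0])
def fkR(q,s4=1,s6=1,c6=np.pi): return rz(q[0])*ry(q[1]+q[2])*rz(s4*q[3])*ry(q[4])*rz(s6*q[5]+c6)
P0=None
def fkp(q,P,R):
    a1,off,h,L2,e,L3,d=P
    v=np.array([a1,off,h])+ry(q[1]).apply([0,0,L2])+ry(q[1]+q[2]).apply([e,0,L3])
    return rz(q[0]).apply(v)+R.apply([0,0,d])
def fit(s4,s6,c6):
    f=lambda P:np.concatenate([fkp(q,P,fkR(q,s4,s6,c6))-np.array(p) for q,p,_ in D]+[1e-3*(P-np.array([0,.07,.3,.5,0,.5,.25]))])
    return least_squares(f,[0,.07,.3,.5,0,.5,.25])
if __name__=="__main__":
  for s4 in(1,-1):
   for s6 in (1,-1):
    for c6 in (0,np.pi):
      e=[(fkR(q,s4,s6,c6).inv()*Rq(o)).magnitude() for q,p,o in D]; print(s4,s6,c6,np.round(e,3))
  r=fit(1,1,np.pi); print(r.x.round(4), np.abs(r.fun).max())
E
python3 fk.py
```

```text
1 1 0 [3.142 3.141 3.141 3.141 3.142 3.141 3.141 3.141 3.141]
1 1 3.141592653589793 [0.    0.001 0.001 0.    0.001 0.001 0.002 0.002 0.001]
1 -1 0 [2.911 2.519 1.792 0.143 1.208 1.213 1.78  2.211 2.129]
1 -1 3.141592653589793 [0.23  0.623 1.35  2.999 1.933 1.929 1.361 0.931 1.013]
-1 1 0 [3.142 3.141 3.141 3.083 3.103 3.034 3.011 2.697 2.878]
-1 1 3.141592653589793 [0.    0.001 0.003 0.202 0.444 0.391 0.2   0.613 0.508]
-1 -1 0 [2.911 2.519 1.792 0.211 1.241 1.367 1.655 1.791 1.893]
-1 -1 3.141592653589793 [0.23  0.623 1.35  3.059 2.004 1.847 1.498 1.437 1.344]
[-3.000e-04  6.870e-02  2.670e-01  6.112e-01  1.126e-01  4.339e-01
  3.816e-01] 0.0003045655988495044
```

```bash
cat > g2.py <<'E'
from h import *
R0,o0=frame(np.radians(9.8),np.radians(18),[.5257,-.254,.0022])
o1=R0.apply([.0175,0,-.0048])+o0
R,o=frame(np.radians(9.8),.314159+.132,o1)
def overlay(ci,p,R,o,th,f=1.5,out="ov"):
    q=cv2.resize(p,None,fx=f,fy=f)
    def L(P,c):
        u=proj(ci,R.apply(np.array(P))+o)*f
        for i in range(len(u)-1): cv2.line(q,tuple(int(v) for v in u[i]),tuple(int(v) for v in u[i+1]),c,1)
    L([[.007,-.075,0],[.007,.075,0],[.007,.075,.2],[.007,-.075,.2],[.007,-.075,0]],(0,0,255))
    L([[-.007,-.075,.2],[-.007,.075,.2],[.007,.075,.2],[.007,-.075,.2],[-.007,-.075,.2]],(0,255,255))
    s,c=np.sin(th),np.cos(th); D=lambda r,y,e:[.015+r*s+e*c,y,.145-r*c+e*s]
    L([D(0,-.016,.005),D(.13,-.016,.005),D(.13,.016,.005),D(0,.016,.005)],(255,0,0))
    cv2.imwrite(f"pics/{out}.png",q)
E
python3 - <<'E'
from g2 import *
ci,p,d=load("w9"); print(o); overlay(ci,p,R,o,.515)
E
```

```text
[ 0.52878535 -0.27186226  0.00304273]
```

View pics/ov.png

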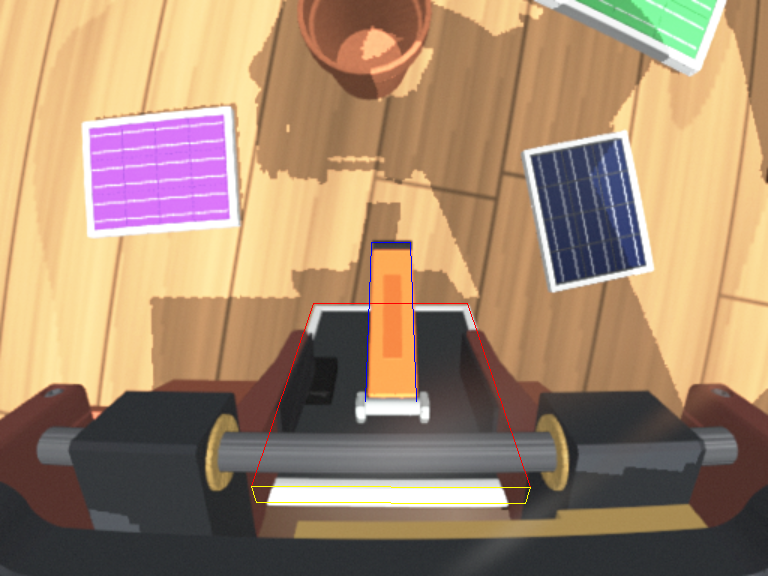

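```bash
cat > ik.py <<'E'
from fk import *
PP=fit(1,1,np.pi).x
lo=np.array([-2.97,-1.01,.21,-.96,.2,-2.98]);hi=np.array([2.97,2.36,2.38,4.11,2.71,2.98])
def ik(Rt,pt,q0):
    best=None
    for k in range(6):
        x0=np.array(q0)+ (0 if k==0 else np.random.default_rng(k).normal(0,.5,6)); x0=np.clip(x0,lo+.01,hi-.01)
        f=lambda q:np.concatenate([(fkp(q,PP,fkR(q))-pt)*5,(fkR(q).inv()*Rt).as_rotvec()])
        r=least_squares(f,x0,bounds=(lo,hi))
        if best is None or r.cost<best.cost-1e-9: best=r
        if best.cost<1e-8: break
    return best.x,best.cost
E
python3 - <<'E'
from g2 import *; from ik import *
ci,p,d=load("w9"); X=cloud(ci,d); Y=R.inv().apply((X-o).reshape(-1,3)).reshape(X.shape)
for v in range(314,340,3): print(v,[(Y[v,u]*1000).round(0).tolist() for u in (190,258,325)])
s=st()
def rep(n,Rt,pt,q0):
    q,c=ik(Rt,np.array(pt),q0); print(n,q.round(2),"cost %.1e"%c, "margin",np.minimum(q-lo,hi-q).min().round(2)); return q
for sg in (1,-1):
    T=toolR(sg*R.apply([1,0,0]),-R.apply([0,0,1])); g=R.apply([0,0,.163])+o
    q=rep(f"grasp{sg}",T,g,s["qpos"]+[0,0,0,0,0,-1.5*1]); q=rep("pre",T,g+R.apply([0,0,.1]),q)
    q=rep("lift",T,g+[0,0,.2],q)
    for psi in (0,.15):
      R2,o2=frame(psi,-.367,[.51,.40,.01]); T2=toolR(sg*R2.apply([1,0,0]),-R2.apply([0,0,1])); g2=R2.apply([0,0,.163])+o2
      rep("tray",T2,g2,q); rep("trayhi",T2,g2+[0,0,.15],q)
E
```

```text
314 [[131.0, 21.0, 285.0], [132.0, 1.0, 286.0], [132.0, -19.0, 286.0]]
317 [[5.0, 59.0, 192.0], [5.0, 2.0, 191.0], [6.0, -54.0, 191.0]]
320 [[8.0, 58.0, 196.0], [7.0, 2.0, 195.0], [8.0, -53.0, 195.0]]
323 [[7.0, 57.0, 199.0], [7.0, 2.0, 198.0], [8.0, -52.0, 198.0]]
326 [[7.0, 57.0, 201.0], [8.0, 2.0, 201.0], [7.0, -52.0, 200.0]]
329 [[4.0, 57.0, 202.0], [4.0, 2.0, 201.0], [6.0, -51.0, 202.0]]
332 [[1.0, 57.0, 202.0], [1.0, 2.0, 202.0], [1.0, -52.0, 201.0]]
335 [[-5.0, 58.0, 201.0], [-3.0, 2.0, 202.0], [-3.0, -53.0, 201.0]]
338 [[-95.0, 83.0, 145.0], [-93.0, 3.0, 144.0], [-94.0, -76.0, 144.0]]
8.2 q [-0.452  0.295  1.676 -0.255  1.019  2.635] p [ 0.53   -0.2715  0.2119] w 0.0655 F [ 0.65  1.3  -0.19] T [0.189 0.091 0.007]
grasp1 [-0.22  0.34  1.87 -0.57  0.84  1.54] cost 9.9e-27 margin 0.39
pre [-0.14  0.21  1.78 -0.49  1.06  1.49] cost 3.7e-21 margin 0.47
lift [-0.22  0.12  1.61 -0.43  1.26  1.28] cost 8.7e-30 margin 0.53
tray [0.26 0.38 1.72 0.43 0.99 1.6 ] cost 6.0e-28 margin 0.66
trayhi [0.26 0.23 1.53 0.37 1.3  1.74] cost 1.0e-25 margin 0.85
tray [0.25 0.42 1.66 0.42 1.07 1.46] cost 2.5e-31 margin 0.72
trayhi [0.25 0.28 1.47 0.37 1.37 1.6 ] cost 2.7e-31 margin 0.91
grasp-1 [-0.22  0.34  1.87 -0.57  0.84 -1.6 ] cost 1.9e-27 margin 0.39
pre [-0.14  0.21  1.78 -0.49  1.06 -1.66] cost 3.6e-21 margin 0.47
lift [-0.22  0.12  1.61 -0.43  1.26 -1.86] cost 7.6e-30 margin 0.53
tray [ 0.26  0.38  1.72  0.43  0.99 -1.54] cost 9.9e-28 margin 0.66
trayhi [ 0.26  0.23  1.53  0.37  1.3  -1.4 ] cost 1.1e-25 margin 0.85
tray [ 0.25  0.42  1.66  0.42  1.07 -1.68] cost 2.2e-31 margin 0.72
trayhi [ 0.25  0.28  1.47  0.37  1.37 -1.54] cost 5.8e-32 margin 0.91
```

```bash
cat >> g2.py <<'E'
T=toolR(R.apply([1,0,0]),-R.apply([0,0,1])); g=R.apply([.0005,0,.165])+o
E
python3 - <<'E'
from g2 import *
print(g); rel(T,g+R.apply([0,0,.13])); rel(T,g+R.apply([0,0,.08]))
E
```

```text
[ 0.51674353 -0.20214755  0.15210682]
turn [  1.25   1.35 -14.96] shift [ 0.01  2.13 -1.79] rows 10.5
turn [  1.25   1.35 -14.96] shift [ 0.02  1.96 -0.8 ] rows 10.5
```

>>> move_arm(targets="0 0 0 0 0 -1 0.3;0.1 0.2 -1.5 0 0.3 -1.8 0;1.25 1.35 -15 0 2.1 -1.8 0;1.25 1.35 -15 0 2.1 -1.8 0;1.25 1.35 -15 0 2.1 -1.8 0;1.25 1.35 -15 0 2.1 -1.8 0;1.25 1.35 -15 0 2.1 -1.8 0;1.25 1.35 -15 0 2.1 -1.8 0")

```text
t: 9.0
position: [0.5059, -0.1477, 0.2659]
orientation: [-0.099, -0.561, 0.805, -0.165]
contact_force: [-0.5, 0.5, -0.5]
width: 0.0441
```

Run:
```python
from g2 import *
st(); rel(T,g+R.apply([0,0,.13])); rel(T,g+R.apply([0,0,.06]))
```

```text
9.0 q [-0.147  0.194  1.708 -0.41   1.184  1.924] p [ 0.5059 -0.1477  0.2659] w 0.0441 F [-0.53  0.47 -0.48] T [0.179 0.149 0.008]
turn [ 0.51  0.47 -4.93] shift [-0.   -0.03 -0.07] rows 3.5
turn [ 0.51  0.47 -4.93] shift [ 0.05 -0.12  1.33] rows 3.5
```

>>> move_arm(targets="0.5 0.47 -4.93 0 0 0 -0.2;0.5 0.47 -4.93 0 0 0 -0.2;0.5 0.47 -4.93 0 0 0 -0.2;0.5 0.47 -4.93 0.05 -0.1 0.4 -0.2;0.5 0.47 -4.93 0.05 -0.12 0.4 -0.2")

```text
t: 9.5
position: [0.5096, -0.1597, 0.2477]
orientation: [0.143, 0.744, -0.63, 0.167]
contact_force: [-0.9, -0.2, -0.7]
width: 0.035
```

Run:
```python
from g2 import *
s=st(); rel(T,g); ci,p,d=snap("wrist","w10"); overlay(ci,p,R,o,.515,1.5,"ov2"); ci,p,d=snap("top","t3")
crop(p,250,170,350,260,5,"t3c")
```

```text
9.5 q [-0.138  0.204  1.769 -0.484  1.082  1.48 ] p [ 0.5096 -0.1597  0.2477] w 0.035 F [-0.93 -0.24 -0.75] T [ 0.191  0.131 -0.046]
turn [ 0.05  0.01 -0.04] shift [-0.05 -0.01  2.1 ] rows 2.1
```

View pics/ov2.png

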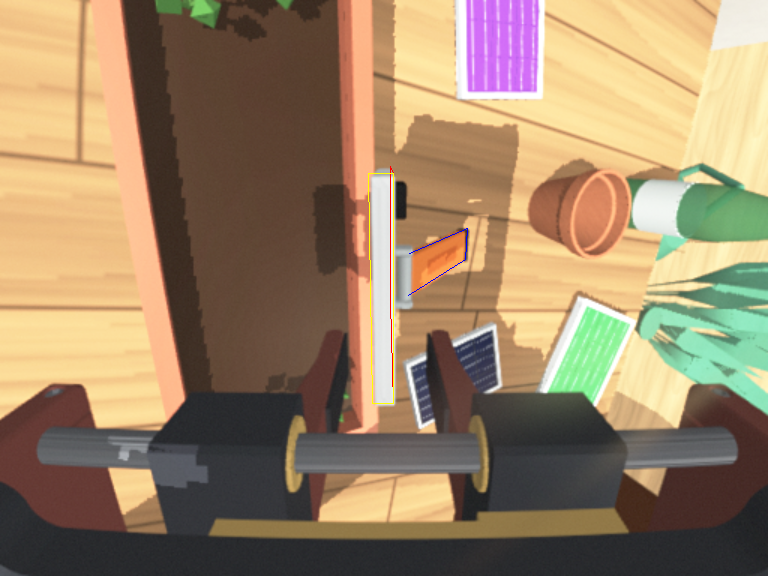

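The panel's top edge at (372–395, 172–405) lies between the finger tips at (340,335) and (433,335). I'll descend and grip.

>>> move_arm(targets="0 0 0 -0.03 0 0.8 -0.2;0 0 0 -0.05 0 1.5 -0.2;0 0 0 -0.05 0 1.9 -0.2;0 0 0 -0.05 0 2.1 -0.2;0 0 0 -0.05 0 2.1 -0.2")

```text
t: 10.1
position: [0.5187, -0.2023, 0.1542]
orientation: [0.142, 0.743, -0.631, 0.169]
contact_force: [-0.2, 0.5, -0.0]
width: 0.0353
```

Run:
```python
from g2 import *
s=st(); rel(T,g); ci,p,d=snap("wrist","w11"); rel(T,g)
```

```text
10.1 q [-0.222  0.338  1.859 -0.561  0.849  1.542] p [ 0.5187 -0.2023  0.1542] w 0.0353 F [-0.18  0.47 -0.05] T [ 0.178  0.185 -0.016]
turn [ 0.02  0.   -0.08] shift [-0.03  0.04  0.03] rows 0.1
turn [ 0.   -0.   -0.08] shift [-0.03  0.05  0.05] rows 0.1
```

View pics/w11.png

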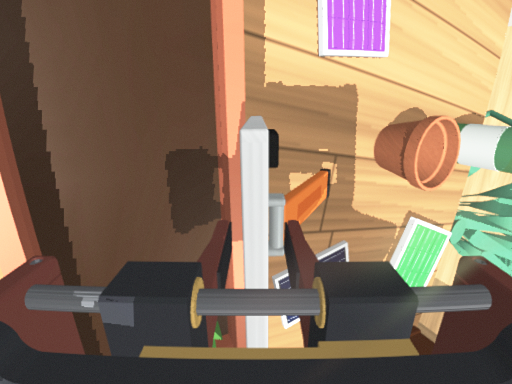

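>>> move_arm(targets="0 0 0 0 0 0 -0.5;0 0 0 0 0 0 -0.7;0 0 0 0 0 0 -1;0 0 0 0 0 0 -1;0 0 0 0 0 0 -1;0 0 0 0 0 0 -1", squeeze=45)

```text
t: 10.75
position: [0.5197, -0.2017, 0.1555]
orientation: [0.141, 0.744, -0.631, 0.17]
contact_force: [0.1, 5.0, 4.4]
width: 0.0138
```

Run:
```python
from g2 import *
s=st(); Rt=Rq(s["orientation"])
print("up in tool",Rt.inv().apply([0,0,1]).round(3), "y",Rt.inv().apply([0,1,0]).round(3),"x",Rt.inv().apply([1,0,0]).round(3))
```

```text
10.75 q [-0.221  0.335  1.858 -0.56   0.848  1.541] p [ 0.5197 -0.2017  0.1555] w 0.0138 F [0.1  5.04 4.39] T [0.86  0.243 0.093]
up in tool [ 0.432 -0.004 -0.902] y [-0.89  -0.164 -0.425] x [ 0.146 -0.986  0.075]
```

Gripped at 13.8 mm. Next is the lift, with a firmer squeeze.

>>> move_arm(targets="0 0 0 0.05 0 -0.1 -1;0 0 0 0.2 0 -0.4 -1;0 0 0 0.5 0 -1 -1;0 0 0 0.8 0 -1.7 -1;0 0 0 1.15 0 -2.4 -1;0 0 0 1.5 0 -3.1 -1;0 0 0 1.8 0 -3.75 -1;0 0 0 1.9 0 -4 -1", squeeze=58)

```text
t: 11.55
position: [0.5189, -0.2019, 0.3798]
orientation: [0.141, 0.743, -0.631, 0.172]
contact_force: [1.1, -0.6, -5.8]
width: 0.0137
```

```bash
cat > g3.py <<'E'
from h import *
GT=np.array([0,.003,.168])   # TCP in panel frame
tc=np.array([.5104,.3599]); ty=np.radians(8.83)
def tray2w(x,y): return tc+np.array([np.cos(ty)*x-np.sin(ty)*y,np.sin(ty)*x+np.cos(ty)*y])
def w2tray(p):
    d=np.asarray(p)[...,:2]-tc; return np.stack([np.cos(ty)*d[...,0]+np.sin(ty)*d[...,1],-np.sin(ty)*d[...,0]+np.cos(ty)*d[...,1]],-1)
def want(psi,lean,o):
    R,o=frame(psi,-lean,o); return toolR(R.apply([1,0,0]),-R.apply([0,0,1])), R.apply(GT)+o
def panel_now(s=None):
    "panel frame as held"
    from workcell import readout
    s=s or readout.sense(); Rt=Rq(s["orientation"]).as_matrix()
    R=Rn.from_matrix(np.stack([Rt[:,0],-Rt[:,1],-Rt[:,2]],1)); return R,s["position"]-R.apply(GT)
E
python3 - <<'E'
from g3 import *
from ik import *
s=st(); ci,p,d=snap("wrist","w12"); snap("top","t4")
R,o=panel_now(); print("panel o",o.round(3),"z axis",R.as_matrix()[:,2].round(3))
h=tray2w(0,-.050); print("hook o",h)
T,g=want(ty,.367,[*h,.20]); rel(T,g); q,c=ik(T,g,s["qpos"]); print(q.round(2),c)
T,g=want(ty,.367,[*h,.012]);  q,c=ik(T,g,q); print(q.round(2),c)
from g2 import overlay
overlay(ci,p,R,o,.515,1.5,"ov3")
E
```

```text
11.55 q [-0.221  0.106  1.555 -0.425  1.319  1.261] p [ 0.5189 -0.2019  0.3798] w 0.0137 F [ 1.07 -0.57 -5.8 ] T [0.714 0.188 0.042]
panel o [ 0.528 -0.274  0.226] z axis [-0.075  0.426  0.902]
hook o [0.51807516 0.31049259]
turn [-0.06 -7.77  0.1 ] shift [-8.21 -1.71 -3.46] rows 9.1
[0.09 0.23 1.43 0.37 1.51 1.48] 1.0995152638461609e-20
[0.09 0.39 1.68 0.41 1.13 1.32] 1.099680120447343e-19
```

View pics/ov3.png

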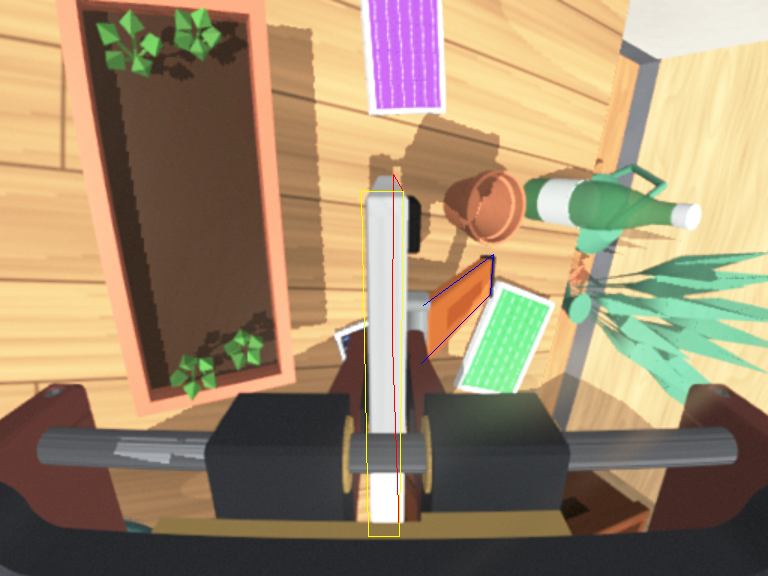

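View pics/t4.png

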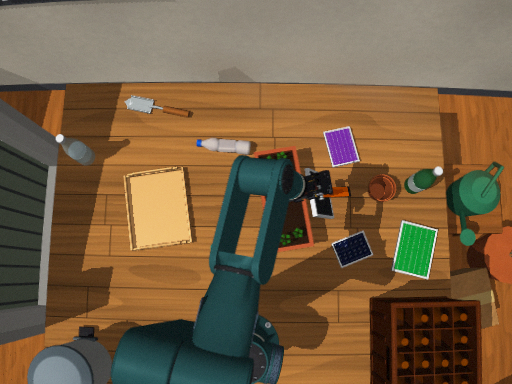

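Run:
```python
from g3 import *
ci,p,d=load("w12"); X=cloud(ci,d); R,o=panel_now(); Y=R.inv().apply((X-o).reshape(-1,3)).reshape(X.shape)
for v in list(range(112,150,4))+list(range(150,220,10))+list(range(316,352,4)): print(v,[(Y[v,u]*1000).round(0).tolist() for u in (248,256,266)])
hsv=cv2.cvtColor(p,cv2.COLOR_BGR2HSV); m=(hsv[...,1]>150)&(hsv[...,0]<20)&(np.abs(Y[...,1])<.03)&(Y[...,2]<.145)&(Y[...,0]>.015)&(Y[...,0]<.15)
P=Y[m]*1000; print(len(P),P.min(0),P.max(0),np.polyfit(P[:,2],P[:,0],1))
# white back face below top
```

```text
112 [[-18.0, 77.0, -239.0], [-2.0, 76.0, -249.0], [20.0, 76.0, -258.0]]
116 [[-18.0, 68.0, -240.0], [-2.0, 68.0, -248.0], [20.0, 68.0, -259.0]]
120 [[-19.0, 60.0, -241.0], [-0.0, 74.0, 90.0], [20.0, 59.0, -261.0]]
124 [[-5.0, 74.0, 145.0], [0.0, 74.0, 150.0], [7.0, 74.0, 148.0]]
128 [[-4.0, 74.0, 187.0], [0.0, 74.0, 188.0], [6.0, 74.0, 187.0]]
132 [[-3.0, 73.0, 205.0], [0.0, 73.0, 203.0], [5.0, 73.0, 202.0]]
136 [[-3.0, 71.0, 203.0], [0.0, 71.0, 203.0], [5.0, 71.0, 202.0]]
140 [[-3.0, 69.0, 202.0], [0.0, 69.0, 203.0], [5.0, 70.0, 204.0]]
144 [[-3.0, 67.0, 201.0], [nan, nan, nan], [5.0, 68.0, 204.0]]
148 [[-4.0, 65.0, 202.0], [0.0, 66.0, 204.0], [5.0, 66.0, 203.0]]
150 [[-3.0, 65.0, 203.0], [0.0, 64.0, 202.0], [5.0, 65.0, 203.0]]
160 [[-4.0, 60.0, 202.0], [0.0, 60.0, 203.0], [5.0, 59.0, 202.0]]
170 [[-4.0, 55.0, 204.0], [0.0, 55.0, 203.0], [5.0, 54.0, 201.0]]
180 [[-4.0, 49.0, 203.0], [0.0, 49.0, 203.0], [5.0, 49.0, 203.0]]
190 [[-4.0, 44.0, 203.0], [0.0, 44.0, 203.0], [6.0, 44.0, 202.0]]
200 [[-4.0, 39.0, 203.0], [0.0, 38.0, 202.0], [6.0, 39.0, 203.0]]
210 [[-4.0, 33.0, 202.0], [0.0, 33.0, 203.0], [6.0, 33.0, 203.0]]
316 [[-5.0, -36.0, 203.0], [0.0, -37.0, 203.0], [6.0, -37.0, 203.0]]
320 [[-5.0, -40.0, 203.0], [0.0, -40.0, 203.0], [6.0, -39.0, 204.0]]
324 [[-5.0, -43.0, 203.0], [0.0, -42.0, 204.0], [6.0, -43.0, 203.0]]
328 [[-5.0, -46.0, 203.0], [0.0, -46.0, 203.0], [6.0, -46.0, 203.0]]
332 [[-5.0, -49.0, 203.0], [0.0, -49.0, 203.0], [6.0, -48.0, 204.0]]
336 [[-5.0, -52.0, 203.0], [0.0, -53.0, 202.0], [6.0, -52.0, 203.0]]
340 [[-5.0, -56.0, 203.0], [0.0, -55.0, 204.0], [6.0, -55.0, 203.0]]
344 [[-5.0, -59.0, 203.0], [-0.0, -59.0, 203.0], [6.0, -60.0, 202.0]]
348 [[-2.0, 22.0, 278.0], [1.0, 22.0, 279.0], [3.0, 22.0, 278.0]]
1493 [ 22.25060459 -16.33676973  39.16617337] [ 80.67459436  15.43142497 144.97741094] [ -0.54435734 101.57576997]
```

```bash
sed -i 's/GT=.*/GT=np.array([0,.004,.165])/' g3.py
python3 - <<'E'
from g3 import *
ci,p,d=load("top0"); X=cloud(ci,d); m=(X[...,0]>.33)&(X[...,0]<.75)&(X[...,1]<.0)&(X[...,1]>-.17); print("trough max z",np.nanpercentile(X[m][:,2],[99,100]))
T,g=want(np.radians(9.3),-.04,[.523,.02,.235]); rel(T,g)
E
```

```text
trough max z [0.14031951 0.14915791]
turn [-0.05 -3.89  0.01] shift [-3.86 -0.89 -2.34] rows 4.6
```

>>> move_arm(targets="0 -0.2 0 -0.1 0 -0.2 -1;0 -0.7 0 -0.5 -0.1 -0.6 -1;0 -1.4 0 -1.1 -0.25 -1 -1;0 -2.1 0 -1.9 -0.43 -1.4 -1;0 -2.8 0 -2.7 -0.6 -1.8 -1;0 -3.5 0 -3.4 -0.78 -2.1 -1;0 -3.9 0 -3.86 -0.89 -2.34 -1;0 -3.9 0 -3.86 -0.89 -2.34 -1")

```text
t: 12.45
position: [0.5246, 0.0298, 0.3965]
orientation: [0.011, 0.763, -0.646, 0.013]
contact_force: [0.0, -0.1, -6.1]
width: 0.0136
```

Run:
```python
from g3 import *
st(); R,o=panel_now(); print(o.round(3),R.as_matrix()[:,2].round(3))
h=tray2w(0,-.050); T,g=want(ty,.367,[*h,.12]); rel(T,g)
```

```text
12.45 q [-0.05   0.135  1.395 -0.034  1.605  1.352] p [0.5246 0.0298 0.3965] w 0.0136 F [ 0.01 -0.07 -6.13] T [ 0.058  0.194 -0.04 ]
[0.521 0.024 0.232] [-0.005  0.034  0.999]
turn [ 0.03 -3.83  0.12] shift [-4.45 -0.87  2.3 ] rows 5.1
```

>>> move_arm(targets="0 -0.4 0 -0.4 -0.1 0 -1;0 -1 0 -1.1 -0.2 0 -1;0 -1.7 0 -1.9 -0.35 0 -1;0 -2.4 0 -2.7 -0.55 0.2 -1;0 -3.1 0 -3.5 -0.7 0.7 -1;0 -3.6 0.1 -4.2 -0.85 1.4 -1;0 -3.83 0.1 -4.45 -0.87 2 -1;0 -3.83 0.12 -4.45 -0.87 2.3 -1")

```text
t: 13.25
position: [0.5295, 0.249, 0.2698]
orientation: [-0.114, 0.747, -0.641, -0.139]
contact_force: [-0.6, -1.2, -5.5]
width: 0.0137
```

Run:
```python
from g3 import *
from g2 import overlay
st(); R,o=panel_now(); print(o.round(3),R.as_matrix()[:,2].round(3))
ci,p,d=snap("wrist","w13"); overlay(ci,p,R,o,.5,1.5,"ov4"); ci,p,d=snap("side","s4"); crop(p,100,150,300,320,4,"s4c")
h=tray2w(0,-.050); T,g=want(ty,.367,[*h,.035]); rel(T,g)
```

```text
13.25 q [0.085 0.289 1.557 0.37  1.346 1.411] p [0.5295 0.249  0.2698] w 0.0137 F [-0.56 -1.17 -5.47] T [-0.711  0.042  0.041]
[0.515 0.306 0.116] [ 0.062 -0.348  0.935]
turn [ 0.07 -0.06 -0.04] shift [ 0.5  -0.05  1.56] rows 1.6
```

View pics/ov4.png

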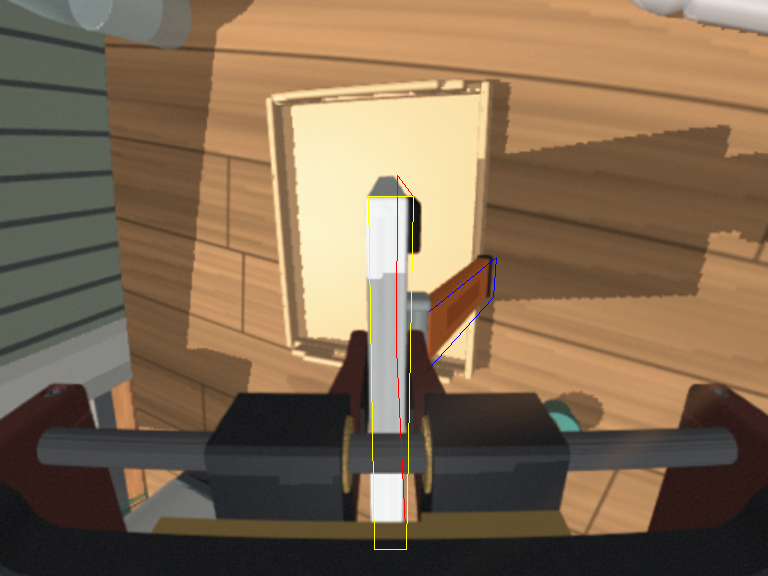

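View pics/s4c.png

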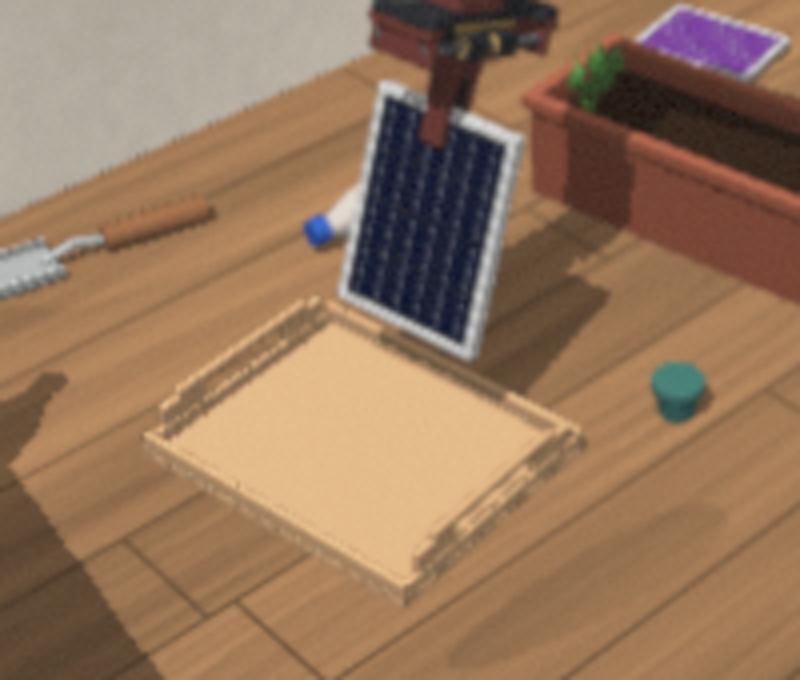

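Run:
```python
from g3 import *
ci,p,d=load("w13"); X=cloud(ci,d); t=w2tray(X); z=X[...,2]
m=(np.abs(t[...,0])<.17)&(np.abs(t[...,1])<.14)&(z>-.02)&(z<.06)
for x0 in (-.08,-.04,0.03,.06,.09,.12):
    k=m&(np.abs(t[...,0]-x0)<.006)
    for nm,sgn in (("neg",-1),("pos",1)):
        kk=k&(sgn*t[...,1]>.09)&(z>.019)&(z<.032); print(x0,nm,kk.sum(), (t[kk][:,1]*1000).round(0).min() if kk.any() else None,(t[kk][:,1]*1000).round(0).max() if kk.any() else None, np.median(z[kk]) if kk.any() else None)
k=m&(np.abs(t[...,0])<.1)&(np.abs(t[...,1])<.09)&(z<.02); print("floor",np.median(z[k]))
k=m&(z>.035); print("ends", np.percentile(t[k][:,0],[1,5,50,95,99]))
```

```text
-0.08 neg 38 -118.0 -110.0 0.02779168201716103
-0.08 pos 36 114.0 122.0 0.027051803126490144
-0.04 neg 0 None None None
-0.04 pos 36 114.0 122.0 0.027144636729381767
0.03 neg 49 -118.0 -110.0 0.02733893404496222
0.03 pos 43 113.0 122.0 0.026388267135871397
0.06 neg 54 -118.0 -110.0 0.027205054608718467
0.06 pos 43 113.0 121.0 0.026792884127811466
0.09 neg 49 -118.0 -111.0 0.027315446940038277
0.09 pos 47 114.0 122.0 0.026753947684663146
0.12 neg 63 -117.0 -109.0 0.02737742645575497
0.12 pos 52 114.0 122.0 0.02712609809601365
floor 0.007876034057955053
ends [-0.14720854 -0.1444797   0.14479331  0.15069847  0.15142321]
```

>>> move_arm(targets="0.07 0 0 0.15 0 0.4 -1;0.07 0 0 0.35 -0.05 0.9 -1;0.07 0 0 0.48 -0.05 1.3 -1;0.07 0 0 0.54 -0.05 1.5 -1;0.07 0 0 0.54 -0.05 1.56 -1")

```text
t: 13.85
position: [0.5347, 0.2519, 0.1922]
orientation: [-0.12, 0.746, -0.641, -0.135]
contact_force: [0.7, 0.3, -4.9]
width: 0.0136
```

Run:
```python
from g3 import *
from g2 import overlay
st(); R,o=panel_now(); print(o.round(4),w2tray(o).round(4),R.as_matrix()[:,2].round(3))
ci,p,d=snap("side","s5"); crop(p,100,150,300,320,4,"s5c"); ci,p,d=snap("top","t5"); crop(p,110,150,230,270,5,"t5c")
h=tray2w(0,-.050); T,g=want(ty,.367,[*h,.014]); rel(T,g)
```

```text
13.85 q [0.088 0.365 1.652 0.395 1.171 1.344] p [0.5347 0.2519 0.1922] w 0.0136 F [ 0.71  0.31 -4.94] T [-0.621  0.028 -0.002]
[0.523  0.3092 0.0379] [ 0.0047 -0.052 ] [ 0.047 -0.351  0.935]
turn [-0.09 -0.04 -0.01] shift [0.16 0.09 0.48] rows 0.5
```

View pics/s5c.png

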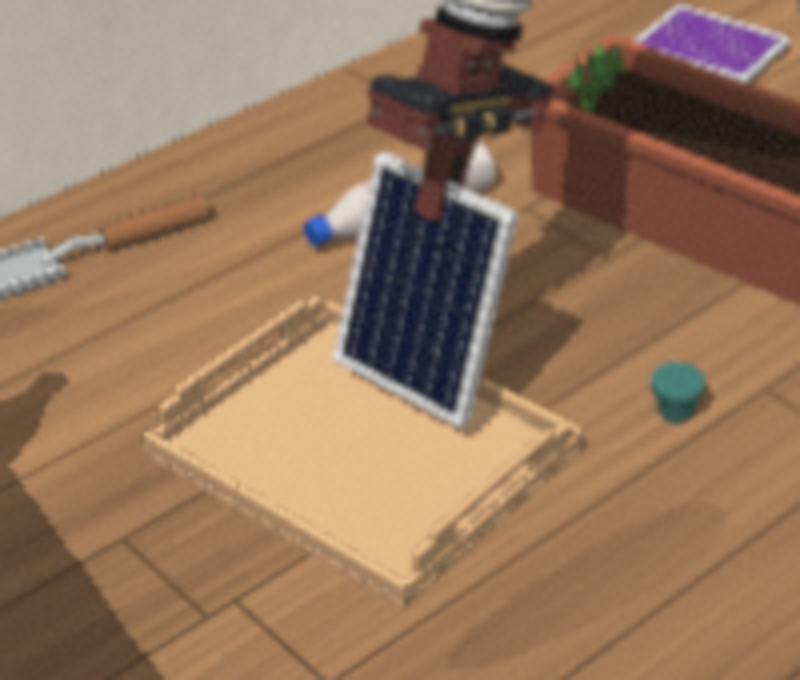

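View pics/t5c.png

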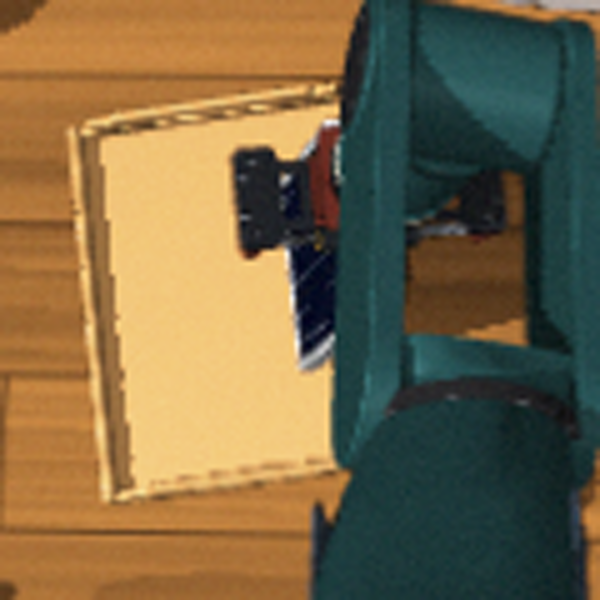

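>>> move_arm(targets="0 0 0 0.05 0.03 0.15 -1;0 0 0 0.1 0.06 0.3 -1;0 0 0 0.15 0.09 0.42 -1;0 0 0 0.16 0.09 0.46 -1;0 0 0 0.16 0.09 0.46 -1")

```text
t: 14.45
position: [0.5303, 0.2524, 0.1682]
orientation: [-0.12, 0.746, -0.641, -0.135]
contact_force: [0.9, 0.3, -5.7]
width: 0.0137
```

Run:
```python
from g3 import *
from g2 import overlay
s=st(); R,o=panel_now(); print(o.round(4),w2tray(o).round(4),R.as_matrix()[:,2].round(3))
f=tray2w(0,1)-tc; f=np.array([*f,0]); print("tray +y in tool units per 10mm",Rq(s["orientation"]).inv().apply(f*.01)/.05)
ci,p,d=snap("wrist","w14"); overlay(ci,p,R,o,.5,1.5,"ov5")
```

```text
14.45 q [0.089 0.387 1.687 0.406 1.117 1.32 ] p [0.5303 0.2524 0.1682] w 0.0137 F [ 0.93  0.26 -5.74] T [-0.62   0.076  0.002]
[0.5187 0.3099 0.0139] [ 0.0005 -0.0507] [ 0.047 -0.352  0.935]
tray +y in tool units per 10mm [-0.18696745  0.00085833  0.07101011]
```

View pics/ov5.png

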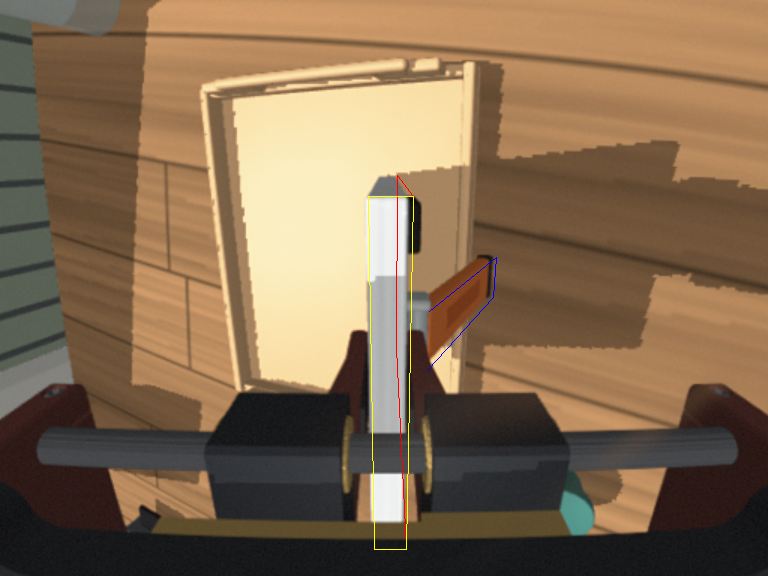

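The foot overhangs the rail on the right at (490,260). I'll pull the panel towards the door so the rail opens the leg, checking the force as I go.

>>> move_arm(targets="0 0 0 -0.06 0 0.02 -1;0 0 0 -0.12 0 0.045 -1;0 0 0 -0.19 0 0.07 -1;0 0 0 -0.24 0 0.09 -1;0 0 0 -0.28 0 0.105 -1;0 0 0 -0.28 0 0.105 -1")

```text
t: 15.1
position: [0.5283, 0.2676, 0.1687]
orientation: [-0.121, 0.746, -0.641, -0.134]
contact_force: [-0.4, 0.2, -5.3]
width: 0.014
```

```bash
cat > leg2.py <<'E'
from g3 import *
import sys
s=st(); R,o=panel_now(s); print(o.round(4),w2tray(o).round(4),R.as_matrix()[:,2].round(3))
ci,p,d=snap("wrist",sys.argv[1]); X=cloud(ci,d); Y=R.inv().apply((X-o).reshape(-1,3)).reshape(X.shape)
hsv=cv2.cvtColor(p,cv2.COLOR_BGR2HSV); m=(hsv[...,1]>150)&(hsv[...,0]<20)&(np.abs(Y[...,1])<.03)&(Y[...,2]<.142)&(Y[...,0]>.018)&(Y[...,0]<.15)
P=Y[m]*1000; c=np.polyfit(P[:,2],P[:,0],1); print(len(P),P.min(0).round(0),P.max(0).round(0),"leg",np.arctan(-c[0]).round(3))
E
python3 leg2.py w15
```

```text
15.1 q [0.117 0.388 1.684 0.408 1.109 1.344] p [0.5283 0.2676 0.1687] w 0.014 F [-0.37  0.19 -5.33] T [-0.625  0.032 -0.018]
[0.5168 0.3252 0.0145] [ 0.001  -0.0353] [ 0.046 -0.352  0.935]
1752 [ 19. -15.  33.] [ 86.  16. 141.] leg 0.569
```

>>> move_arm(targets="0 0 0 -0.02 0 0.007 -1;0 0 0 -0.04 0 0.014 -1;0 0 0 -0.06 0 0.022 -1;0 0 0 -0.06 0 0.022 -1")

```text
t: 15.55
position: [0.528, 0.2705, 0.1688]
orientation: [-0.121, 0.746, -0.641, -0.134]
contact_force: [0.3, -0.9, -4.9]
width: 0.0133
```

```bash
python3 leg2.py w16
```

```text
15.55 q [0.122 0.389 1.683 0.408 1.107 1.35 ] p [0.528  0.2705 0.1688] w 0.0133 F [ 0.33 -0.88 -4.93] T [-0.709  0.026 -0.02 ]
[0.5165 0.328  0.0145] [ 0.0012 -0.0325] [ 0.046 -0.352  0.935]
1838 [ 19. -29.  20.] [ 89.  16. 142.] leg 0.59
```

>>> move_arm(targets="0 0 0 -0.02 0 0.007 -1;0 0 0 -0.04 0 0.014 -1;0 0 0 -0.04 0 0.014 -1")

```text
t: 15.9
position: [0.5278, 0.2718, 0.1686]
orientation: [-0.12, 0.746, -0.641, -0.134]
contact_force: [1.2, -3.9, -5.7]
width: 0.0136
```

```bash
python3 leg2.py w17; python3 -c "from h import *; st()"
```

```text
15.9 q [0.125 0.389 1.683 0.407 1.106 1.353] p [0.5278 0.2718 0.1686] w 0.0136 F [ 1.19 -3.89 -5.73] T [-1.738 -0.008  0.045]
[0.5164 0.3291 0.0142] [ 0.0012 -0.0313] [ 0.045 -0.351  0.935]
1862 [ 20. -15.  33.] [ 89.  17. 142.] leg 0.599
15.95 q [0.125 0.389 1.683 0.407 1.106 1.353] p [0.5278 0.2719 0.1686] w 0.0136 F [-0.27 -4.16 -6.03] T [-1.862 -0.028  0.002]
```

The leg is at its stop: it measures 0.599 rad and the force rose to 4 N. I'll back off 3 mm, lift clear of the rail and carry the panel to the middle of the tray.

>>> move_arm(targets="0 0 0 0.06 0 -0.02 -1;0 0 0 0.06 0 -0.02 -1;0 0 0 -0.05 0 -0.3 -1;0 0 0 -0.2 0 -0.7 -1;0 0 0 -0.3 0 -1 -1;0 0 0 -0.3 0 -1 -1")

```text
t: 16.55
position: [0.5295, 0.2695, 0.2233]
orientation: [-0.123, 0.746, -0.641, -0.133]
contact_force: [0.6, 0.3, -5.8]
width: 0.0138
```

```bash
python3 leg2.py w18
python3 - <<'E'
from g3 import *
h=tray2w(0,.048); print(h)
T,g=want(0,.367,[*h,.065]); rel(T,g); T,g=want(0,.367,[*h,.02]); rel(T,g)
E
```

```text
16.55 q [0.119 0.328 1.624 0.39  1.215 1.396] p [0.5295 0.2695 0.2233] w 0.0138 F [ 0.61  0.29 -5.82] T [-0.577  0.053  0.02 ]
[0.5187 0.3273 0.0691] [ 0.0032 -0.0335] [ 0.041 -0.354  0.934]
1824 [ 19. -15.  39.] [ 89.  16. 142.] leg 0.596
[0.50303184 0.40733111]
turn [ 0.42 -0.03  1.37] shift [-1.5   0.19  0.63] rows 1.6
turn [ 0.42 -0.03  1.37] shift [-1.18  0.2   1.47] rows 1.9
```

>>> move_arm(targets="0.1 0 0.3 -0.3 0.04 0.12 -1;0.2 0 0.7 -0.7 0.1 0.28 -1;0.35 0 1.1 -1.1 0.15 0.46 -1;0.42 0 1.37 -1.4 0.19 0.6 -1;0.42 0 1.37 -1.5 0.19 0.63 -1;0.42 0 1.37 -1.45 0.2 0.75 -1;0.42 0 1.37 -1.3 0.2 1.15 -1;0.42 0 1.37 -1.3 0.2 1.15 -1")

```text
t: 17.4
position: [0.5042, 0.3459, 0.1868]
orientation: [0.124, -0.695, 0.696, 0.129]
contact_force: [-0.4, -0.5, -5.1]
width: 0.0134
```

```bash
python3 leg2.py w19
python3 - <<'E'
from g3 import *
from workcell import readout
R,o=panel_now(); 
for n,q in (("L",[0,.075,0]),("R",[0,-.075,0]),("foot",[.015+.13*np.sin(.6),0,.145-.13*np.cos(.6)]),("rear",[.007,0,0])):
    w=R.apply(q)+o; print(n,w.round(4),w2tray(w).round(4))
h=tray2w(0,.048); T,g=want(0,.367,[*h,.0125]); rel(T,g)
s=readout.sense(); print("down 1mm",Rq(s["orientation"]).inv().apply([0,0,-.001])/.05)
ci,p,d=snap("side","s6"); crop(p,100,150,300,320,4,"s6c")
E
```

```text
17.4 q [0.269 0.35  1.693 0.407 1.044 1.644] p [0.5042 0.3459 0.1868] w 0.0134 F [-0.38 -0.46 -5.06] T [-0.724  0.211  0.074]
[0.499  0.4041 0.0324] [-0.0045  0.0454] [ 0.007 -0.353  0.936]
1841 [ 19. -15.  38.] [ 88.  16. 142.] leg 0.596
L [0.5748 0.4047 0.0333] [0.0705 0.0343]
R [0.4248 0.4047 0.0342] [-0.0777  0.0574]
foot [0.4999 0.3086 0.0378] [-0.0183 -0.049 ]
rear [0.4998 0.3981 0.0313] [-0.0046  0.0394]
turn [ 0.06 -0.05 -0.02] shift [ 0.12 -0.05  0.42] rows 0.4
down 1mm [ 0.00707787 -0.00012425  0.0187053 ]
```

View pics/s6c.png

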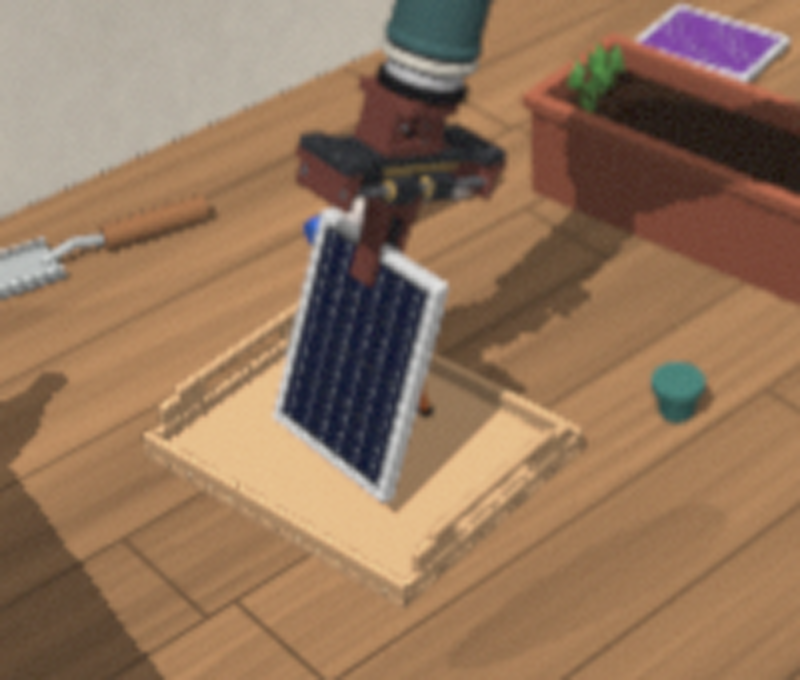

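>>> move_arm(targets="0.05 -0.05 0 0.03 0 0.08 -1;0.05 -0.05 0 0.06 0 0.17 -1;0.05 -0.05 0 0.09 0 0.25 -1;0.05 -0.05 0 0.12 0 0.32 -1;0.05 -0.05 0 0.135 0 0.37 -1;0.05 -0.05 0 0.14 0 0.39 -1;0.05 -0.05 0 0.14 0 0.39 -1")

```text
t: 18.2
position: [0.506, 0.348, 0.1692]
orientation: [0.131, -0.695, 0.696, 0.129]
contact_force: [-0.1, -0.1, -4.0]
width: 0.0138
```

```bash
cat > fin.py <<'E'
from g3 import *
R,o=panel_now(); st()
for n,q in (("L",[.007,.075,0]),("R",[.007,-.075,0]),("foot",[.015+.13*np.sin(.6),0,.145-.13*np.cos(.6)])):
    w=R.apply(q)+o; print(n,w.round(4),w2tray(w).round(4))
E
python3 fin.py
```

```text
18.2 q [0.269 0.369 1.717 0.426 0.993 1.617] p [0.506  0.348  0.1692] w 0.0138 F [-0.06 -0.06 -4.02] T [-0.658  0.154 -0.01 ]
L [0.5775 0.4008 0.013 ] [0.0726 0.0301]
R [0.4275 0.401  0.0126] [-0.0756  0.0534]
foot [0.5023 0.3114 0.0186] [-0.0154 -0.0467]
```

>>> move_arm(targets="0 0 0 0.007 0 0.019 -1;0 0 0 0.014 0 0.037 -1;0 0 0 0.021 0 0.056 -1;0 0 0 0.021 0 0.056 -1")

```text
t: 18.6
position: [0.5061, 0.348, 0.1664]
orientation: [0.131, -0.695, 0.696, 0.128]
contact_force: [0.2, -0.2, -5.2]
width: 0.0136
```

```bash
python3 fin.py
```

```text
18.6 q [0.269 0.373 1.72  0.428 0.987 1.613] p [0.5061 0.348  0.1664] w 0.0136 F [ 0.2  -0.24 -5.18] T [-0.616  0.139  0.018]
L [0.5777 0.4008 0.0102] [0.0728 0.0301]
R [0.4277 0.4011 0.0097] [-0.0754  0.0534]
foot [0.5025 0.3114 0.0158] [-0.0152 -0.0467]
```

>>> move_arm(targets="0 0 0 0.007 0 0.019 -1;0 0 0 0.014 0 0.037 -1;0 0 0 0.014 0 0.037 -1")

```text
t: 18.9
position: [0.5067, 0.3485, 0.166]
orientation: [0.132, -0.695, 0.695, 0.128]
contact_force: [-1.6, -1.6, 5.4]
width: 0.0135
```

```bash
python3 fin.py
```

```text
18.9 q [0.269 0.374 1.72  0.43  0.985 1.611] p [0.5067 0.3485 0.166 ] w 0.0135 F [-1.61 -1.63  5.39] T [-0.592  0.69   0.185]
L [0.5785 0.4015 0.01  ] [0.0737 0.0306]
R [0.4285 0.4018 0.0093] [-0.0745  0.0539]
foot [0.5033 0.3121 0.0153] [-0.0143 -0.0462]
```

>>> move_arm(targets="0 0 0 -0.003 0 -0.008 -1;0 0 0 -0.003 0 -0.008 -1;0 0 0 -0.003 0 -0.008 -0.65;0 0 0 -0.003 0 -0.008 -0.6;0 0 0 -0.003 0 -0.008 -0.5;0 0 0 -0.003 0 -0.008 -0.4", squeeze=20)

```text
t: 19.5
position: [0.5059, 0.3478, 0.1646]
orientation: [0.131, -0.695, 0.696, 0.128]
contact_force: [-0.4, 0.7, 0.2]
width: 0.0251
```

```bash
python3 leg2.py w20
python3 - <<'E'
from g3 import *
ci,p,d=snap("side","s7"); crop(p,100,150,300,320,4,"s7c")
E
```

```text
19.5 q [0.269 0.375 1.722 0.429 0.984 1.612] p [0.5059 0.3478 0.1646] w 0.0251 F [-0.37  0.74  0.19] T [-0.145  0.126  0.054]
[0.5024 0.4073 0.0106] [-0.0006  0.048 ] [-0.003 -0.36   0.933]
1727 [ 18. -14.  36.] [ 88.  17. 142.] leg 0.6
```

View pics/s7c.png

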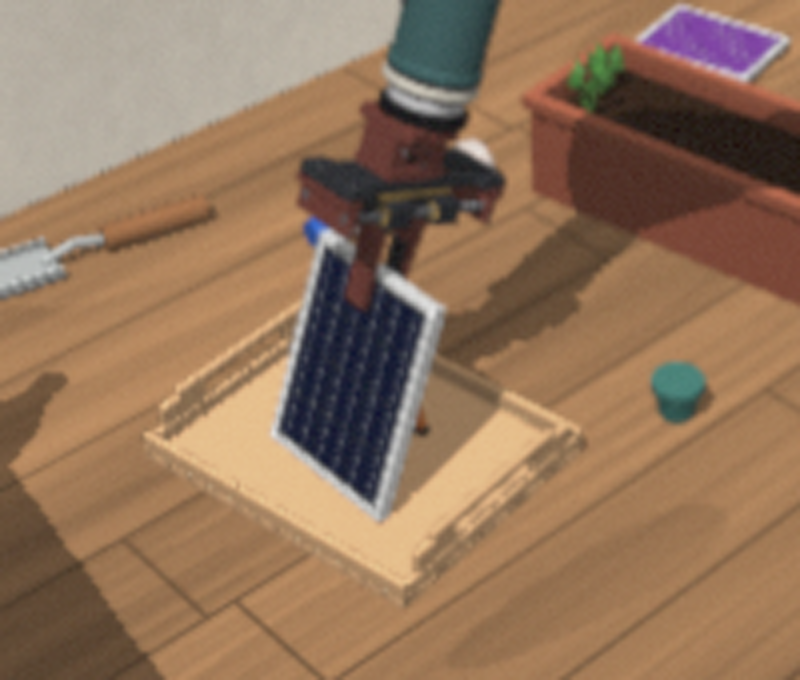

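View pics/w20.png

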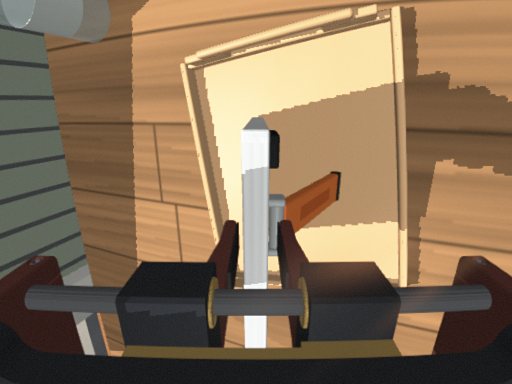

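The panel stands free: its edge is at wrist columns 243–268, between the open fingers at 237 and 283. I'll retreat straight along the tool axis.

>>> move_arm(targets="0 0 0 0.02 0 -0.2 -0.35;0 0 0 0.02 0 -0.6 -0.35;0 0 0 0.02 0 -1.2 -0.3;0 0 0 0.02 0 -2 -0.3;0 0 0 0.02 0 -2.8 -0.3;0 0 0 0.02 0 -3.2 -0.3;0 0 0 0.02 0 -3.2 -0.3")

```text
t: 20.3
position: [0.5076, 0.2888, 0.3177]
orientation: [0.134, -0.695, 0.695, 0.126]
contact_force: [0.2, 0.4, -0.2]
width: 0.0308
```

Run:
```python
from g3 import *
st(); ci,p,d=snap("wrist","w21"); cs,ps,ds=snap("side","s8"); crop(ps,100,150,300,320,4,"s8c"); ct,pt,dt=snap("top","t8")
X=cloud(ci,d)
# panel top edge + leg in world
z=X[...,2]; m=(z>.175)&(z<.2)&(np.abs(X[...,1]-.33)<.06)&(np.abs(X[...,0]-.5)<.12)
P=X[m]; print("top pts",len(P),P.min(0).round(3),P.max(0).round(3),np.median(P[:,2]))
r=cv2.minAreaRect(P[:,:2].astype(np.float32)); print(r)
Xs=cloud(cs,ds); hsv=cv2.cvtColor(ps,cv2.COLOR_BGR2HSV)
m=(Xs[...,0]>.40)&(Xs[...,0]<.60)&(Xs[...,1]>.3)&(Xs[...,1]<.44)&(Xs[...,2]>.025)&(Xs[...,2]<.2)
P=Xs[m]; 
n=None
for _ in range(3):
    c=P.mean(0); n=np.linalg.svd(P-c)[2][2]; n=n if n[1]>0 else -n; P=P[np.abs((P-c)@n)<.006]
print("front plane",len(P),n.round(3),"lean",np.arcsin(n[2]).round(3),"yaw off",np.arctan2(n[0],n[1]).round(3))
```

```text
20.3 q [0.16  0.193 1.57  0.375 1.323 1.649] p [0.5076 0.2888 0.3177] w 0.0308 F [ 0.19  0.41 -0.18] T [-0.141  0.097  0.01 ]
top pts 1500 [0.429 0.332 0.188] [0.578 0.348 0.2  ] 0.19697784477992253
((0.5031391978263855, 0.33871394395828247), (0.14928433299064636, 0.0159244816750288), 1.0297300815582275)
front plane 1636 [-0.001  0.933  0.361] lean 0.369 yaw off -0.001
```

View pics/s8c.png

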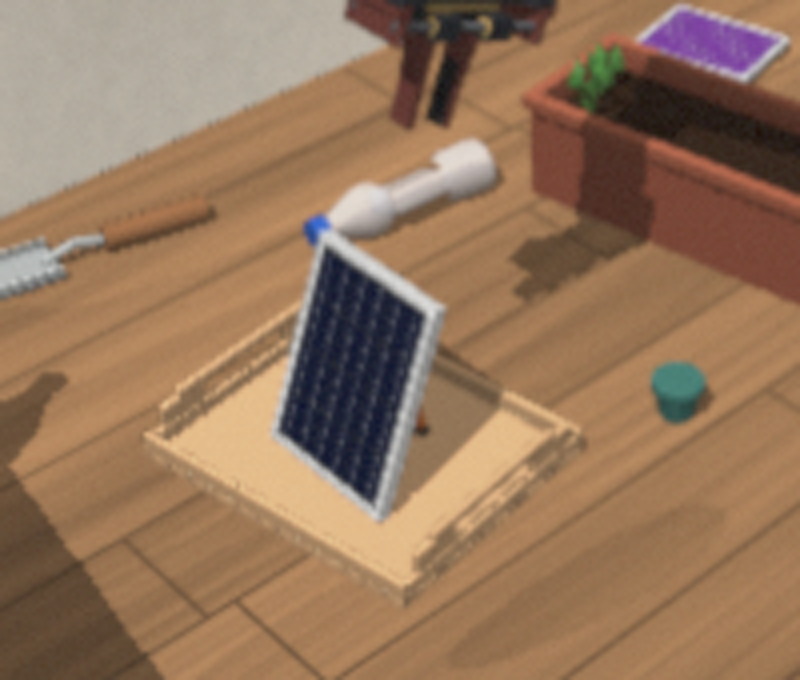

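View pics/w21.png

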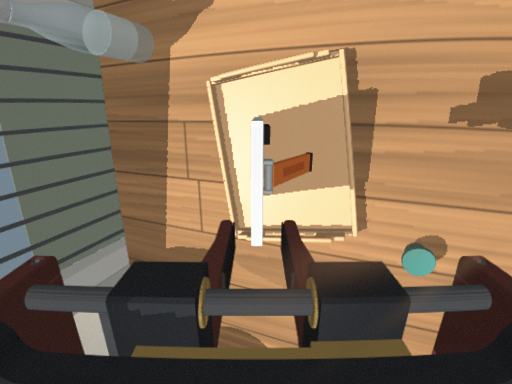

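View pics/t8.png

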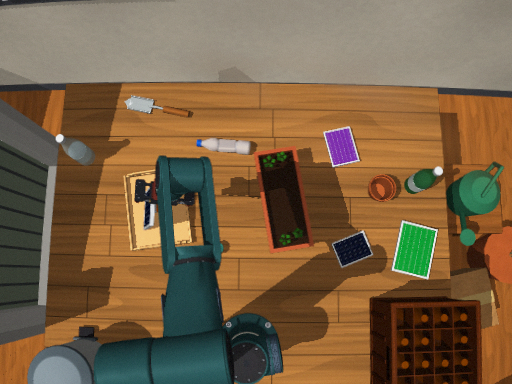

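Run:
```python
from g3 import *
from workcell import job
# panel origin from top mid (0.5031,0.3387 incl. face centre) at z=200
R,_=frame(0,-.369,[0,0,0]); o=np.array([.5031,.339,.195])-R.apply([0,0,.2])
ci,p,d=load("w21"); X=cloud(ci,d); Y=R.inv().apply((X-o).reshape(-1,3)).reshape(X.shape)
hsv=cv2.cvtColor(p,cv2.COLOR_BGR2HSV); m=(hsv[...,1]>150)&(hsv[...,0]<20)&(np.abs(Y[...,1])<.03)&(Y[...,2]<.142)&(Y[...,0]>.018)&(Y[...,0]<.15)&(Y[...,2]>.03)
P=Y[m]*1000; c=np.polyfit(P[:,2],P[:,0],1); print(len(P),"leg",np.arctan(-c[0]).round(3))
for n,q in (("L",[0,.075,0]),("R",[0,-.075,0]),("foot",[.0884,0,.0377])):
    w=R.apply(q)+o; print(n,w.round(4),w2tray(w).round(4))
a=load("top0")[1]; b=load("t8")[1]
for nm,(u0,v0,u1,v1) in dict(bottle=(190,130,256,160),stopper=(208,238,228,258),pot=(364,170,402,206)).items():
    print(nm,cv2.phaseCorrelate(a[v0:v1,u0:u1].mean(2).astype(np.float32),b[v0:v1,u0:u1].mean(2).astype(np.float32)))
print(job.sign_off())
```

```text
733 leg 0.602
L [0.5781 0.4111 0.0085] [0.0748 0.0402]
R [0.4281 0.4111 0.0085] [-0.0735  0.0633]
foot [0.5031 0.3151 0.0117] [-0.0141 -0.0432]
bottle ((0.08951203032888344, -0.04634951296637979), 0.8997571441862319)
stopper ((0.366077564790972, -0.33991318776175206), 0.4457846969366074)
pot ((-0.16835679369305367, 0.02878626443787269), 1.0136027193731731)
the job is handed in; nothing more can be done
None
```

The solar panel stands in the beech tray, leaning back on its fully opened leg with the cells facing the balcony door. I handed the job in at about 20.5 s. The sign-off gives no verdict.

**How it went:**
- I pinched the leg while the panel leaned on the planter and swung it out. The panel's bottom edge slid back about 17 mm and the leg stopped at about 0.51 rad.
- I then gripped the panel by its bare top, carried it over, hooked the leg over the tray's near rail and pulled it to its stop, where the rail pushed back with about 4 N.
- I lowered it into the tray in 1 mm steps, let go and backed off. At touchdown it pressed on the tray with roughly 11 N.

**Last checks before hand-in:**

| Check | Measured |
|---|---|
| Leg angle | 0.602 rad |
| Lean back | 0.369 rad |
| Cells' heading off the door direction | about 0.001 rad from the side view; the top edge in the wrist view read 0.018 rad |
| Height of bottom edge ends | 8.5 mm |
| Height of foot centre | 11.7 mm |
| Position | bottom edge and foot well inside the rails |

- **Bystanders:** the bottle and pot shifted by less than 0.2 pixel between the first and last top views. The stopper's match was weaker, at about 0.5 pixel (under 2 mm).
- **Arm:** clear of everything, with only sensor noise on the force reading.
- **Disagreements:** the bottom slide above was unplanned. The wrist view of the tray put its centre about 2 mm off my first estimate, which does not affect the result.

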